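# Hang the scraper on the rotary rack's empty hook

### The arm

A 6-joint arm with a two-finger parallel gripper is mounted at the origin on the work surface. World frame = base frame: x ahead of the robot, y to its left, z up, the work surface at z = 0. Lengths are in m, angles in rad, forces in N, time in s.
With the tool pointing down it reaches from about 0.325 to 0.775 m from the base axis. Payload 5.5 kg.
Tool frame: the origin (TCP) lies midway between the tips of the shut fingers; the grasp point (between the pads) lies 19 mm behind it; z points along the fingers, y is the line along which they close (so a half turn about z gives the same grasp; the last joint's range is limited). The gripper opens to 88 mm and grips with 3 to 60 N. Pads are 20 mm wide; open, the fingers measure 115 mm over their backs; the gripper's body (75 mm by 178 mm) begins 61 mm behind the grasp point.
Start: joints at [1.075, 0.091, 1.231, -0, 1.82, -0.057], TCP at [0.255, 0.543, 0.223] pointing down, gripper open.
Joint ranges: [-2.87, 2.87], [-0.86, 2.18], [0.17, 2.46], [-1.51, 4.65], [0.06, 2.69], [-2.65, 2.65]. Speed limits (rad/s): [2.57, 2.57, 3.01, 3.14, 3.14, 3.14].

### API

Orientations are given as a 3x3 rotation matrix whose columns are the frame's x, y, z axes.
In Python, from cell import bot gives the robot as it stands.
- The arm moves only by the tool servo_tool, never from a script. Its argument "motion" is a list of rows, each an object with "slide": the shift along the tool's x, y, z in mm, a list of three; "angular": the turn, a rotation vector about the tool's x, y, z in rad, a list of three; "jaw": the finger opening in mm, from 0 to 87.8. A call has 1 to 8 rows; each row is the pose to reach, as a shift and turn from the pose commanded when the call began, along the tool's axes at that moment; what a row does not reach only later rows make up. A row lasts 1/12 s, in which the tool goes at most 41.7 mm and 7.16 degrees, less where a joint would pass 70% of its speed; a pose out of reach is approached as far as the arm can. A call with a gripper value outside its range is refused whole. The fingers move at their own pace and stop on an object; "force" is the grip in N (left out, the last holds). Time passes only in rows, so rows that repeat a pose let the fingers close. It gives the time, the measured TCP pose, the force, the opening and the grip force at its end, in the units of the state.
- bot.get_obs(): the state, without advancing time (a new reading comes with each control period).
- bot.grab_frame(name): name is "scene" or "top"; returns a dict with "pixels" (384x512x3 uint8, blue, green, red), "depth" (384x512 float32, m along the optical axis (not along the pixel's ray), 0 where there is no reading), "camera_matrix" (3x3 intrinsics, pixels), "distortion" ([k1, k2, p1, p2, k3] as OpenCV has them; the pictures are not rectified), "eye" and "orientation" of the camera in the world. Camera axes: x right, y down, z forward; pixel columns grow to the right and rows downward; lengths in m; the calibration is good to about 2 mm. A picture is of the moment at which its call begins.
- bot.finish_job(): hands the job in; it is judged then, once.
The state is a dict: "t": time; "qpos": joint angles; "joint_vel": joint speeds; "joint_torque": joint torques, N m; "position": TCP position; "orientation": TCP orientation; "contact_force": force on the tool from outside, world axes, zero at the start; "moment": the same for the moment, N m; "width": finger opening in m; "grasp_force": force on a finger pad.
Only numpy, scipy, OpenCV 4.12 (cv2) and the standard library are available. Lean on these libraries where they do the work, as an engineer would, in place of code of your own. Each camera call takes 0.05 s, during which the arm holds its last target. There are 200 camera calls.

### The job

Turn the carousel of the tool rack by its crank until the one empty hook stands over the pointer on the foot, at the open front. Then take the scraper out of its block, hang its ring on that hook and press it down until the hook is fully home on its stop: firmly, with about 15 N and never more than 25 N. Let go, leaving the other things where they are.

Things in the scene. Friction and masses are not known exactly. Their poses are not given: they have to be found in the camera images.
- rack: Rotary tool rack, fixed. Grey foot 210 mm across, 30 mm high; origin at the centre of its underside, on the carousel's axis. Its front is its own -x, marked by a dark pointer rib on the foot. A clear flat cover, top 268 mm above the table, roofs the rear (x 25 to 160, y +-155 mm) on two thin posts at the rear corners; the front is open.
- carousel (a joint): Turn of the carousel (rad): 0 when the empty hook is straight over the pointer; grows counter-clockwise from above; stops at +-2.9. About 0.2 N m of friction; stays where left. Five hooks stand out at 72 degree steps; four carry tools (up to 245 mm above the table), one is empty.
- crank (a point): Point to grip on the carousel's crank peg, on its axis, 315 mm above the table. An upright black round peg, 16 mm thick, from 283 to 335 mm above the table, on a dark crank arm above the cover, 60 mm from the turning axis, exactly opposite the empty hook.
- hook_seat (a point): Nominal seat of the empty hook, raised: middle of the bar's top, 100 mm from the turning axis, 205 mm high. Turns with the carousel but not pressed down with the hook. The real seat lies up to 10 mm above or below (height set by hand, not measured). Steel bar 8 mm thick, radial, level from 45 to 112 mm off the axis, then an upturned tip 122 mm off, 126 mm with its end, its top 14 mm above the seat.
- hook (a joint): How far the empty hook is pressed down on its slide (m): 0 raised (at the start), 0.012 fully down on its stop. About 8 N of friction: the tool's weight does not lower it and it stays where left. Under load it also gives up to 6 mm on a rubber pad (5 N per mm) that springs back and is not in this reading.
- scraper: Loose steel scraper, 173 mm tall, 0.15 to 0.3 kg, upright in the block. Origin: middle of its lower edge; z up, x along the ring's hole. Blade 8 (x) x 50 (y) x 55 mm; ring of 8 mm bar in the y-z plane, centre 96 mm up, hole about 51 mm, 68 mm overall; black grip block 12 (x) x 26 (y) mm from 130 to 173 mm up.
- scraper_eye (a point): Top of the ring's hole, on its inner edge, 121.7 mm above the scraper's lower edge: this rests on the hook's bar when the scraper hangs.
- scraper_grip (a point): Middle of the scraper's black grip block, 154 mm above its lower edge.
- block: Wooden bench block 70 (x) x 110 (y) x 36 mm, fixed, origin under its centre; a slot 12 x 54 mm, 30 mm deep, holds the scraper's blade loosely, the scraper's x along the block's x.
- jar: Bystander, loose: a squat lidded jar, 60 mm across, 85 mm tall; origin in its underside.
- can: Bystander, loose: a can, 68 mm across, 110 mm tall; origin in its underside.
- bowl: Bystander, loose: a white bowl, 110 mm across, 50 mm tall; origin in its underside.
- stone: Bystander, loose: a reddish lump of carved stone, 104 mm across, 85 mm tall; origin in its underside.
- hammer: Bystander, loose: a hammer lying flat, 260 mm long; origin in its underside.
- brush: Bystander, loose: a brush lying flat, 200 mm long; origin in its underside.
- wedge: Bystander, loose: a wooden slip 90 x 40 x 25 mm lying flat; origin in its underside.

How it is judged:
By the outcome, as a careful person would: the job done as asked, in the order asked, and still so for the second after the job is handed in, with the robot touching nothing.
It also fails if it takes over 64 s, if anything falls off the work surface, if the arm or the gripper's body presses on something with over 40 N, if the wrist force passes 120 N, or if a joint passes its speed limit or range.

## Working session

There is one attempt and no reset: what is moved stays moved. The work goes in short steps, Python scripts to look and compute and a tool call to move; the robot and the scene stay as the last step left them, time stands still between calls to the robot, and variables do not carry over. Pictures are saved under pics/ and viewed, at most 10 in all, crops included, and the job is handed in when it is done.

Besides the shell and the picture viewer there is one more tool, called after "Emit:" by a JSON object that holds its "name" and its "arguments", one argument or row to a line. servo_tool: Moves the arm, as the interface text tells. Its arguments: {"type":"object","properties":{"motion":{"type":"array","items":{"type":"object","properties":{"slide":{"type":"array","items":{"type":"number"}},"angular":{"type":"array","items":{"type":"number"}},"jaw":{"type":"number"}}}},"force":{"type":"number"}},"required":["motion"]}

```bash
mkdir -p pics; ls
cat > h.py <<'E'
import numpy as np, cv2
from cell import bot
def grab(n):
    f=bot.grab_frame(n); return f
def cloud(f):
    K=np.array(f["camera_matrix"]);D=np.array(f["distortion"],float)
    h,w=f["depth"].shape
    u,v=np.meshgrid(np.arange(w),np.arange(h))
    p=cv2.undistortPoints(np.stack([u,v],-1).reshape(-1,1,2).astype(np.float64),K,D).reshape(h,w,2)
    z=f["depth"]
    c=np.dstack([p[...,0]*z,p[...,1]*z,z])
    W=c@np.array(f["orientation"]).T+np.array(f["eye"])
    W[z<=0]=np.nan
    return W
def proj(f,P):
    R=np.array(f["orientation"]);c=(np.atleast_2d(P)-np.array(f["eye"]))@R
    return cv2.projectPoints(c,np.zeros(3),np.zeros(3),np.array(f["camera_matrix"]),np.array(f["distortion"],float))[0].reshape(-1,2)
E
python3 - <<'E'
from h import *
for n in("scene","top"):
    f=grab(n); np.save(f"pics/{n}0.npy",f,allow_pickle=True)
    print(n,f["eye"],np.round(f["orientation"],3).tolist(),np.round(f["camera_matrix"],1).tolist())
    cv2.imwrite(f"pics/{n}0.png",cv2.resize(f["pixels"],(800,600)))
s=bot.get_obs();print(s)
E
```

```text
pics
scene [0.90674197 0.73080311 0.83836521] [[-0.893, 0.268, -0.362], [0.45, 0.544, -0.708], [0.007, -0.795, -0.606]] [[384.0, 0.0, 256.9], [0.0, 384.0, 192.2], [0.0, 0.0, 1.0]]
top [ 0.29948441 -0.01296373  1.397754  ] [[-0.023, -0.982, 0.185], [-1.0, 0.024, 0.001], [-0.006, -0.185, -0.983]] [[383.2, 0.0, 251.8], [0.0, 383.2, 193.0], [0.0, 0.0, 1.0]]
{'t': 0.1, 'qpos': array([ 1.07531462e+00,  9.17814741e-02,  1.23172852e+00, -1.91437633e-05,
        1.81980325e+00, -5.67110239e-02]), 'joint_vel': array([-0.00054395, -0.00234055, -0.00218695, -0.00020694,  0.00021475,
        0.00202823]), 'joint_torque': array([ 2.04940545e-03, -4.47854662e+01, -4.07569098e+01,  7.00395321e-02,
        2.84614210e-02, -1.40579591e-04]), 'position': array([0.25478676, 0.54293109, 0.22164207]), 'orientation': array([[-9.05272564e-01,  4.24830486e-01, -8.01744682e-04],
       [ 4.24831235e-01,  9.05271287e-01, -1.52249798e-03],
       [ 7.89928836e-05, -1.71888183e-03, -9.99998520e-01]]), 'contact_force': array([-0.15576595,  0.18466373,  0.19060501]), 'moment': array([-0.02422889,  0.02247127, -0.01629669]), 'grasp_force': 0.0, 'width': 0.08810529681880012}
```

View pics/scene0.png

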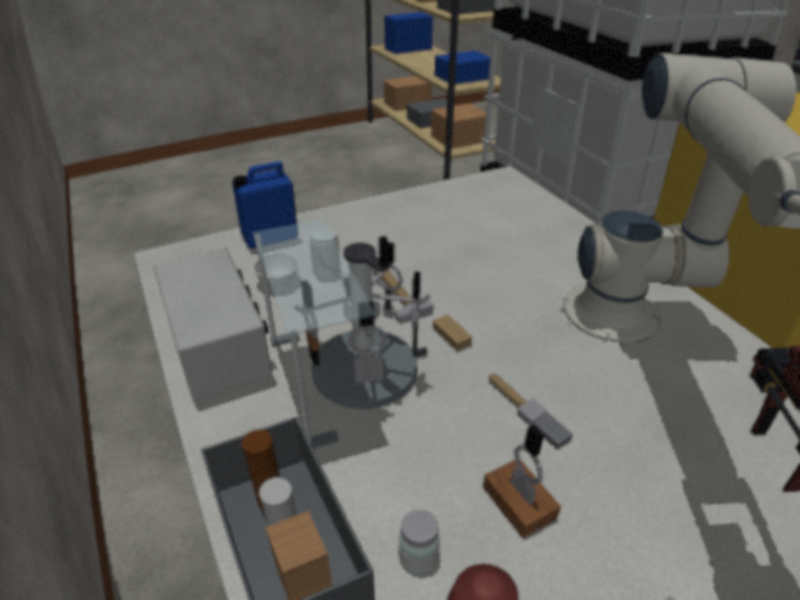

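View pics/top0.png

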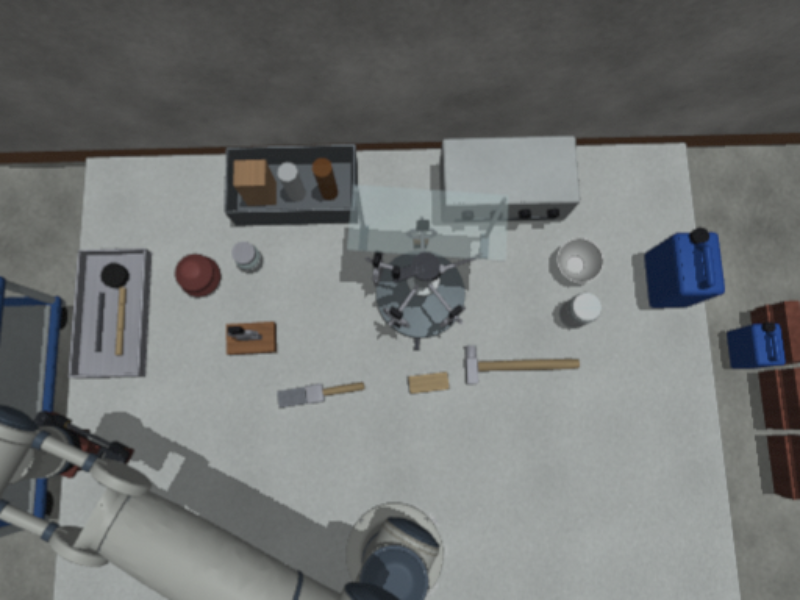

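The top view shows the rack at about (420,295) with its pointer near (417,343). The block with the scraper is at (250,338), the hammer at (520,365), the wedge at (428,383) and the brush at (320,393). Next I'll zoom in on the rack.

Run:
```python
from h import *
t=np.load("pics/top0.npy",allow_pickle=True).item(); s=np.load("pics/scene0.npy",allow_pickle=True).item()
a=cv2.resize(t["pixels"][120:232,215:335],None,fx=5,fy=5,interpolation=cv2.INTER_CUBIC)
b=cv2.resize(t["pixels"][195:235,138:184],None,fx=4,fy=4,interpolation=cv2.INTER_CUBIC)
c=np.zeros((560,800,3),np.uint8);c[:,:600]=a;c[:b.shape[0],605:605+b.shape[1]]=b
cv2.imwrite("pics/topc.png",c)
cv2.imwrite("pics/scenec.png",cv2.resize(s["pixels"][135:285,160:360],None,fx=4,fy=4,interpolation=cv2.INTER_CUBIC))
W=cloud(t)
# foot: z in 22..38 mm near rack
m=(abs(W[...,2]-.03)<.006); m[:120]=0;m[232:]=0;m[:,:225]=0;m[:,310:]=0
P=W[m][:,:2].astype(np.float32); print("foot",len(P),cv2.minEnclosingCircle(P),P.min(0),P.max(0))
for r,cn in(((195,235),(138,184)),):
    Q=W[r[0]:r[1],cn[0]:cn[1]];m=abs(Q[...,2]-.036)<.006;P=Q[m][:,:2].astype(np.float32);print("block",len(P),cv2.minAreaRect(P),np.nanmedian(Q[m],0))
m=(W[...,2]>.27)&(W[...,2]<.36);m[:110]=0;m[240:]=0;m[:,:215]=0;m[:,:]&=True;m[:,335:]=0
P=W[m];print("high",len(P));v,u=np.nonzero(m)
for i in range(0,len(P),max(1,len(P)//50)):print(u[i],v[i],np.round(P[i],3))
```

```text
foot 970 ((0.6255060434341431, -0.16144528985023499), 0.21318325400352478) [ 0.41495618 -0.19475411] [0.83600307 0.02793319]
block 465 ((0.48000073432922363, 0.3219320774078369), (0.0706491693854332, 0.11245347559452057), 1.7541929483413696) [0.47115224 0.31261897 0.03572936]
high 1211
228 119 [0.747 0.057 0.271]
270 122 [ 0.734 -0.073  0.271]
246 124 [0.73  0.001 0.27 ]
270 125 [ 0.725 -0.073  0.27 ]
258 126 [ 0.721 -0.036  0.273]
286 127 [ 0.716 -0.122  0.272]
296 128 [ 0.713 -0.153  0.27 ]
309 129 [ 0.708 -0.193  0.271]
313 130 [ 0.705 -0.205  0.271]
281 132 [ 0.701 -0.106  0.272]
309 133 [ 0.696 -0.192  0.27 ]
239 135 [0.694 0.023 0.273]
285 136 [ 0.687 -0.118  0.272]
285 137 [ 0.685 -0.118  0.27 ]
226 139 [0.683 0.064 0.271]
256 140 [ 0.677 -0.028  0.271]
289 141 [ 0.671 -0.13   0.272]
298 142 [ 0.667 -0.157  0.271]
309 143 [ 0.664 -0.191  0.27 ]
312 144 [ 0.66  -0.2    0.271]
308 145 [ 0.657 -0.187  0.271]
312 146 [ 0.654 -0.199  0.27 ]
232 148 [0.653 0.046 0.271]
256 149 [ 0.648 -0.028  0.271]
305 150 [ 0.642 -0.177  0.27 ]
296 151 [ 0.639 -0.15   0.271]
236 153 [0.637 0.034 0.27 ]
296 154 [ 0.63  -0.149  0.27 ]
313 155 [ 0.625 -0.201  0.271]
267 157 [ 0.622 -0.061  0.271]
286 158 [ 0.618 -0.118  0.271]
271 159 [ 0.616 -0.073  0.271]
286 160 [ 0.611 -0.118  0.271]
272 162 [ 0.603 -0.075  0.283]
285 163 [ 0.602 -0.115  0.27 ]
309 164 [ 0.597 -0.187  0.271]
299 165 [ 0.595 -0.157  0.271]
317 166 [ 0.59  -0.211  0.272]
268 168 [ 0.584 -0.062  0.285]
274 169 [ 0.581 -0.08   0.284]
278 170 [ 0.577 -0.092  0.284]
275 171 [ 0.574 -0.083  0.284]
268 172 [ 0.572 -0.062  0.282]
262 173 [ 0.569 -0.044  0.283]
255 174 [ 0.555 -0.022  0.334]
280 174 [ 0.564 -0.097  0.286]
274 175 [ 0.562 -0.079  0.284]
268 176 [ 0.561 -0.061  0.28 ]
263 177 [ 0.557 -0.046  0.285]
259 178 [ 0.555 -0.034  0.279]
270 179 [ 0.55  -0.067  0.284]
```

View pics/topc.png

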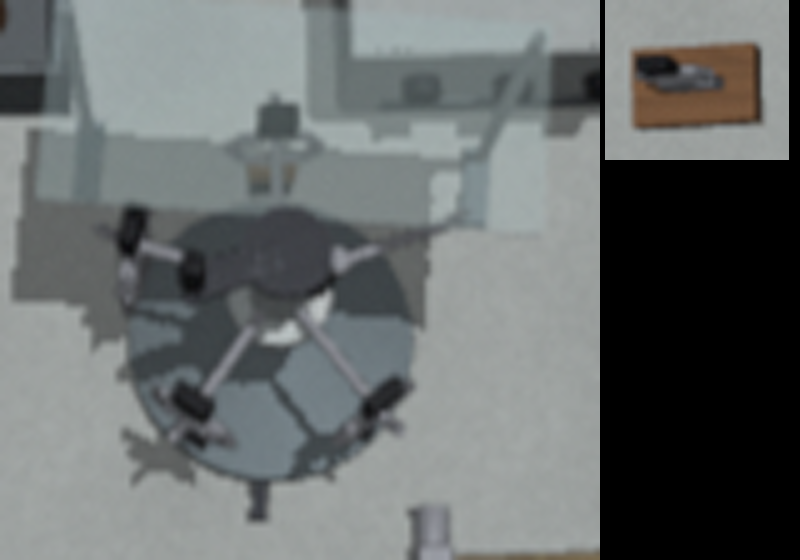

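View pics/scenec.png

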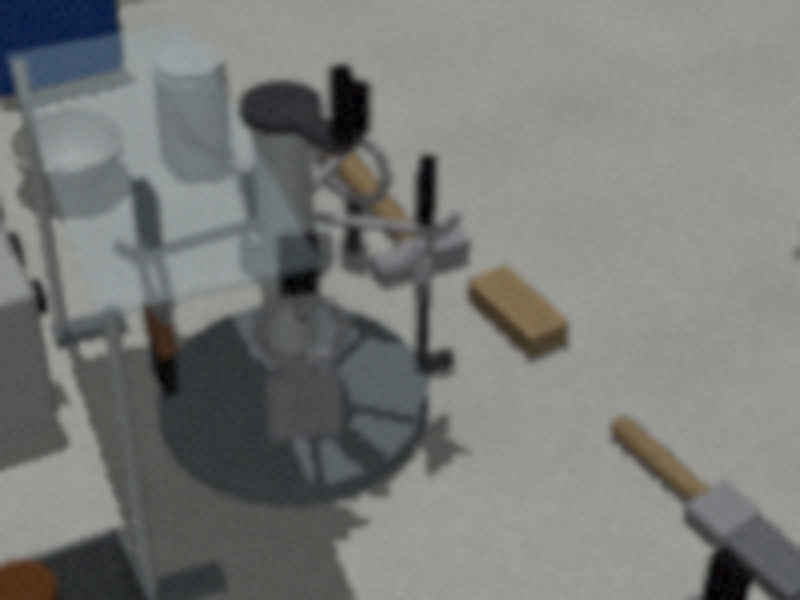

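Findings so far:
- **Peg:** crop (193,272).
- **Hub disc:** crop (285,255).
- **Empty hook:** points right and up, opposite the peg, under the front edge of the cover.
- **Scraper grip:** top image at about (150,212).

Next I'll fit the exact positions.

Run:
```python
from h import *
from scipy.optimize import least_squares
t=np.load("pics/top0.npy",allow_pickle=True).item(); s=np.load("pics/scene0.npy",allow_pickle=True).item()
for n,f in(("top",t),("scene",s)):
    W=cloud(f);X,Y,Z=[W[...,i] for i in range(3)]
    near=(np.hypot(X-.57,Y+.075)<.2)
    def med(m,l):
        P=W[m];print(n,l,len(P),np.round(np.median(P,0),4) if len(P) else'',np.round((P.min(0)+P.max(0))/2,4) if len(P) else'', np.round(np.ptp(P,axis=0),3) if len(P) else '')
    med(near&(Z>.328)&(Z<.345)&(np.hypot(X-.557,Y+.02)<.03),"pegtop")
    med(near&(Z>.295)&(Z<.345),"peg")
    med(near&(Z>.277)&(Z<.290)&(np.hypot(X-.578,Y+.075)<.045),"hubdisc")
    m=near&(abs(Z-.03)<.004)&(np.hypot(X-.57,Y+.075)<.13)
    P=W[m][:,:2]
    # boundary fit: outermost by angle
    c=np.array([.575,-.075])
    for _ in range(3):
        d=P-c;a=np.arctan2(d[:,1],d[:,0]);r=np.hypot(*d.T)
        B=[P[k][np.argmax(r[k])] for b in np.arange(-np.pi,np.pi,.1) for k in[np.nonzero((a>=b)&(a<b+.1)&(r<.118))[0]] if len(k)>3 and r[k].max()>.095]
        B=np.array(B);q=least_squares(lambda p:np.hypot(*(B-p).T)-.104,c,loss="soft_l1",f_scale=.002);c=q.x
    print(n,"foot",c,len(B),np.round(q.fun,4).std())
    d=np.hypot(X-c[0],Y-c[1]);k=(d>.109)&(d<.15)&(Z>.008)&(Z<.045)&(abs(np.arctan2(-(Y-c[1]),-(X-c[0])))<.5)
    med(k,"pointer")
    g=(np.hypot(X-.48,Y-.32)<.1)&(Z>.13)&(Z<.185)
    med(g,"grip"); med(g&(Z>.168),"griptop")
    g=(np.hypot(X-.48,Y-.32)<.1)&(Z>.03)&(Z<.041); med(g,"blk")
    if g.any(): print(cv2.minAreaRect(W[g][:,:2].astype(np.float32)))
```

```text
top pegtop 24 [ 0.5578 -0.0165  0.3343] [ 0.5593 -0.0165  0.3328] [0.015 0.012 0.009]
top peg 36 [ 0.5549 -0.0164  0.3328] [ 0.5589 -0.0164  0.3168] [0.016 0.012 0.042]
top hubdisc 304 [ 0.5745 -0.0703  0.2831] [ 0.5769 -0.0663  0.283 ] [0.053 0.069 0.01 ]
top foot [ 0.58306932 -0.07168843] 21 0.0031261025265980516
top pointer 48 [ 0.4697 -0.0622  0.0178] [ 0.4651 -0.0757  0.017 ] [0.042 0.094 0.015]
top grip 57 [0.4784 0.3195 0.176 ] [0.4796 0.3199 0.1564] [0.013 0.027 0.051]
top griptop 36 [0.48   0.32   0.1783] [0.48   0.321  0.1768] [0.011 0.025 0.011]
top blk 460 [0.4707 0.3125 0.0357] [0.4804 0.3217 0.0355] [0.072 0.114 0.011]
((0.48000073432922363, 0.3219320774078369), (0.0706491693854332, 0.11245347559452057), 1.7541929483413696)
scene pegtop 29 [ 0.5621 -0.0138  0.3344] [ 0.5616 -0.0182  0.3325] [0.014 0.016 0.008]
scene peg 97 [ 0.563  -0.0128  0.3194] [ 0.5619 -0.0171  0.316 ] [0.015 0.018 0.041]
scene hubdisc 247 [ 0.5791 -0.068   0.2834] [ 0.5802 -0.0679  0.2822] [0.055 0.074 0.01 ]
scene foot [ 0.57337065 -0.0752845 ] 18 0.004091337581998892
scene pointer 22 [ 0.456  -0.0594  0.0171] [ 0.4562 -0.0625  0.0147] [0.017 0.011 0.013]
scene grip 210 [0.486  0.3235 0.1622] [0.482  0.3226 0.1562] [0.015 0.038 0.052]
scene griptop 85 [0.4849 0.3217 0.1784] [0.4825 0.32   0.1755] [0.013 0.026 0.014]
scene blk 898 [0.4909 0.332  0.037 ] [0.4817 0.3194 0.0355] [0.074 0.113 0.011]
((0.4817260205745697, 0.31947681307792664), (0.07317633926868439, 0.11185941100120544), 1.605169415473938)
```

Run:
```python
from h import *
from scipy.optimize import least_squares
for n in("top","scene"):
    f=np.load(f"pics/{n}0.npy",allow_pickle=True).item();W=cloud(f);X,Y,Z=[W[...,i] for i in range(3)]
    near=(np.hypot(X-.6,Y+.07)<.3)
    m=near&(abs(Z-.269)<.0045)
    m=cv2.morphologyEx(m.astype(np.uint8),cv2.MORPH_OPEN,np.ones((3,3),np.uint8))>0
    r=cv2.minAreaRect(W[m][:,:2].astype(np.float32));print(n,"cover",m.sum(),r,np.round(cv2.boxPoints(r),3).tolist())
    d=near&(Z>.276)&(Z<.2895)
    P=W[d][:,:2]; peg=np.array([.5602,-.0168])
    c=np.array([.578,-.072])
    for _ in range(4):
        q=P-c;a=np.arctan2(q[:,1],q[:,0]);rr=np.hypot(*q.T);pa=np.arctan2(*(peg-c)[::-1])
        B=[]
        for b in np.arange(-np.pi,np.pi,.15):
            k=np.nonzero((a>=b)&(a<b+.15)&(rr<.05))[0]
            dd=abs((b+.07-pa+np.pi)%(2*np.pi)-np.pi)
            if len(k)>2 and dd>.9:B.append(P[k][np.argmax(rr[k])])
        B=np.array(B);o=least_squares(lambda p:np.hypot(*(B-p[:2]).T)-p[2],[*c,.03],loss="soft_l1",f_scale=.002);c=o.x[:2]
    print(n,"disc",np.round(o.x,4),len(B),np.abs(o.fun).max(),"peg dist",np.hypot(*(peg-c)))
    # pointer pixels list
    k=near&(Z>.010)&(Z<.03)&(X<.485)&(X>.43)&(Y<-.03)&(Y>-.1)
    print(np.round(W[k],3).tolist()[:40])
```

```text
top cover 3791 ((0.6696535348892212, -0.08196555078029633), (0.3099353313446045, 0.13677184283733368), 84.41465759277344) [[0.5870000123977661, -0.23000000417232513], [0.7229999899864197, -0.24300000071525574], [0.753000020980835, 0.06599999964237213], [0.6169999837875366, 0.07900000363588333]]
top disc [ 0.5766 -0.0726  0.0269] 30 0.0015870068082520263 peg dist 0.058218886906280076
[[0.485, -0.032, 0.021], [0.484, -0.036, 0.025], [0.485, -0.039, 0.02], [0.484, -0.043, 0.024], [0.484, -0.047, 0.02], [0.484, -0.05, 0.02], [0.483, -0.054, 0.025], [0.483, -0.057, 0.027], [0.483, -0.061, 0.024], [0.484, -0.065, 0.023], [0.484, -0.068, 0.019], [0.484, -0.072, 0.02], [0.483, -0.075, 0.025], [0.483, -0.079, 0.027], [0.483, -0.083, 0.026], [0.482, -0.086, 0.027], [0.484, -0.09, 0.017], [0.482, -0.093, 0.03], [0.482, -0.097, 0.025], [0.481, -0.032, 0.017], [0.481, -0.036, 0.018], [0.481, -0.039, 0.02], [0.481, -0.043, 0.021], [0.481, -0.047, 0.021], [0.48, -0.05, 0.021], [0.48, -0.054, 0.026], [0.48, -0.061, 0.02], [0.479, -0.064, 0.029], [0.48, -0.068, 0.02], [0.48, -0.072, 0.023], [0.479, -
[... 863 characters left out ...]
08, 0.022], [0.482, -0.078, 0.022], [0.478, -0.079, 0.021], [0.476, -0.076, 0.022], [0.448, -0.068, 0.018], [0.483, -0.075, 0.021], [0.48, -0.074, 0.021], [0.48, -0.069, 0.025], [0.463, -0.066, 0.021], [0.458, -0.068, 0.017], [0.456, -0.066, 0.018], [0.452, -0.067, 0.016], [0.451, -0.062, 0.019], [0.448, -0.061, 0.019], [0.483, -0.068, 0.023], [0.48, -0.067, 0.022], [0.465, -0.063, 0.02], [0.462, -0.062, 0.019], [0.459, -0.059, 0.02], [0.456, -0.059, 0.019], [0.452, -0.059, 0.017], [0.449, -0.058, 0.017], [0.484, -0.06, 0.025], [0.468, -0.062, 0.017], [0.465, -0.061, 0.017], [0.46, -0.058, 0.017], [0.456, -0.059, 0.015], [0.453, -0.058, 0.014], [0.449, -0.058, 0.013], [0.485, -0.059, 0.022]]
```

```bash
cat >> h.py <<'E'
from scipy.spatial.transform import Rotation as Ro
def plan(wps):
    "wps: (x,y,z,angle of tool y in deg) in world, tool pointing down -> slide mm, angular"
    s=bot.get_obs();R=np.array(s["orientation"]);p=np.array(s["position"])
    print("t",round(s["t"],2),"pos",np.round(p,4),"yang",round(np.degrees(np.arctan2(R[1,1],R[0,1])),1),"F",np.round(s["contact_force"],1),"w",round(s["width"]*1e3,1),"g",round(s["grasp_force"],1),"q6",round(s["qpos"][5],2))
    for x,y,z,a in wps:
        a=np.radians(a);Y=np.array([np.cos(a),np.sin(a),0]);Z=np.array([0,0,-1.]);T=np.column_stack([np.cross(Y,Z),Y,Z])
        print((x,y,z),"slide",np.round(R.T@(np.array([x,y,z])-p)*1e3,1).tolist(),"ang",np.round(Ro.from_matrix(R.T@T).as_rotvec(),4).tolist())
E
python3 -c "
from h import *
plan([(.255,.543,.39,65),(.56,-.017,.39,65),(.56,-.017,.39,-39)])"
```

```text
t 0.1 pos [0.2548 0.5429 0.2216] yang 64.9 F [-0.2  0.2  0.2] w 88.1 g 0.0 q6 -0.06
(0.255, 0.543, 0.39) slide [-0.2, -0.1, -168.4] ang [-0.0017, -0.0001, -0.0024]
(0.56, -0.017, 0.39) slide [-514.2, -377.5, -167.7] ang [-0.0017, -0.0001, -0.0024]
(0.56, -0.017, 0.39) slide [-514.2, -377.5, -167.7] ang [-0.0013, 0.0015, 1.8127]
```

Emit:
{"name": "servo_tool", "arguments": {
  "motion": [
    {"slide": [0, 0, -40], "angular": [0, 0, 0.12], "jaw": 60},
    {"slide": [0, 0, -80], "angular": [0, 0, 0.24], "jaw": 60},
    {"slide": [0, 0, -120], "angular": [0, 0, 0.36], "jaw": 60},
    {"slide": [-20, -15, -160], "angular": [0, 0, 0.48], "jaw": 60},
    {"slide": [-514, -377, -168], "angular": [0, 0, 1.81], "jaw": 60},
    {"slide": [-514, -377, -168], "angular": [0, 0, 1.81], "jaw": 60},
    {"slide": [-514, -377, -168], "angular": [0, 0, 1.81], "jaw": 60},
    {"slide": [-514, -377, -168], "angular": [0, 0, 1.81], "jaw": 60}
  ]
}}

```text
t: 0.77
position: [0.3455, 0.3759, 0.3811]
orientation: [[-0.146, 0.989, -0.0], [0.989, 0.146, -0.0], [-0.0, -0.0, -1.0]]
contact_force: [1.0, 0.8, 0.6]
width: 0.0601
grasp_force: 0.0
```

```bash
python3 -c "
from h import *
plan([(.56,-.017,.39,-39)])"
```

```text
t 0.77 pos [0.3455 0.3759 0.3811] yang 8.4 F [1.  0.8 0.6] w 60.1 g 0.0 q6 0.61
(0.56, -0.017, 0.39) slide [-420.0, 154.7, -8.8] ang [-0.0001, 0.0004, 0.8273]
```

Emit:
{"name": "servo_tool", "arguments": {
  "motion": [
    {"slide": [-400, 147, -9], "angular": [0, 0, 0.82], "jaw": 50},
    {"slide": [-400, 147, -9], "angular": [0, 0, 0.82], "jaw": 50},
    {"slide": [-400, 147, -9], "angular": [0, 0, 0.82], "jaw": 50},
    {"slide": [-400, 147, -9], "angular": [0, 0, 0.82], "jaw": 50},
    {"slide": [-400, 147, -9], "angular": [0, 0, 0.82], "jaw": 50},
    {"slide": [-400, 147, -9], "angular": [0, 0, 0.82], "jaw": 50},
    {"slide": [-400, 147, -9], "angular": [0, 0, 0.82], "jaw": 50},
    {"slide": [-400, 147, -9], "angular": [0, 0, 0.82], "jaw": 50}
  ]
}}

```text
t: 1.43
position: [0.5066, 0.0836, 0.3882]
orientation: [[0.623, 0.783, -0.0], [0.783, -0.623, 0.0], [-0.0, -0.0, -1.0]]
contact_force: [0.8, 1.2, 0.1]
width: 0.0496
grasp_force: 0.0
```

```bash
python3 -c "
from h import *
plan([(.56,-.017,.39,-39)])"
```

```text
t 1.43 pos [0.5066 0.0836 0.3882] yang -38.5 F [0.8 1.2 0.1] w 49.6 g 0.0 q6 0.77
(0.56, -0.017, 0.39) slide [-45.4, 104.4, -1.8] ang [-0.0003, 0.0002, 0.0087]
```

Emit:
{"name": "servo_tool", "arguments": {
  "motion": [
    {"slide": [-18, 40, -2], "jaw": 50},
    {"slide": [-35, 80, -2], "jaw": 50},
    {"slide": [-40, 93, -2], "jaw": 50},
    {"slide": [-40, 93, -2], "jaw": 50},
    {"slide": [-40, 93, -2], "jaw": 50},
    {"slide": [-40, 93, -2], "jaw": 50}
  ]
}}

```text
schema error: expected keys slide, angular, jaw
```

Run:
```python
from h import *
plan([(.560,-.017,.39,-39),(.56,-.017,.298,-39)])
f=grab("scene");cv2.imwrite("pics/s1.png",cv2.resize(f["pixels"][60:240,140:360],(800,654))[:600])
```

```text
t 1.43 pos [0.5066 0.0836 0.3882] yang -38.5 F [0.8 1.2 0.1] w 49.6 g 0.0 q6 0.77
(0.56, -0.017, 0.39) slide [-45.4, 104.4, -1.8] ang [-0.0003, 0.0002, 0.0087]
(0.56, -0.017, 0.298) slide [-45.4, 104.4, 90.2] ang [-0.0003, 0.0002, 0.0087]
```

View pics/s1.png

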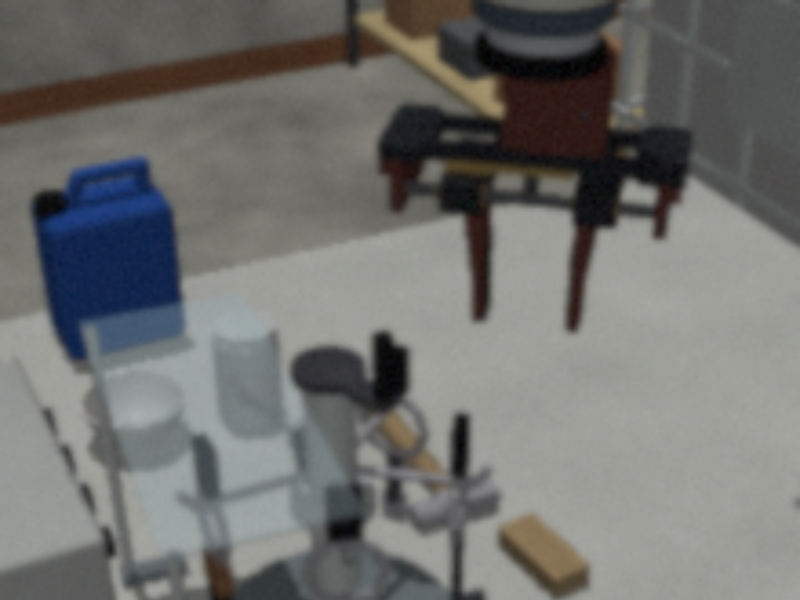

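The move was refused because each row needs all three keys. The picture shows the gripper still short of the peg, which is at (390,370), so I'm sending the move again.

Emit:
{"name": "servo_tool", "arguments": {
  "motion": [
    {"slide": [-18, 40, -2], "angular": [0, 0, 0], "jaw": 50},
    {"slide": [-35, 80, -2], "angular": [0, 0, 0], "jaw": 50},
    {"slide": [-40, 93, -2], "angular": [0, 0, 0], "jaw": 50},
    {"slide": [-40, 93, -2], "angular": [0, 0, 0], "jaw": 50},
    {"slide": [-40, 93, -2], "angular": [0, 0, 0], "jaw": 50},
    {"slide": [-40, 93, -2], "angular": [0, 0, 0], "jaw": 50}
  ]
}}

```text
t: 1.98
position: [0.554, -0.0026, 0.3904]
orientation: [[0.619, 0.785, -0.0], [0.785, -0.619, 0.0], [0.0, -0.001, -1.0]]
contact_force: [0.1, -0.2, -0.6]
width: 0.0495
grasp_force: 0.0
```

Run:
```python
from h import *
plan([(.560,-.017,.39,-39),(.56,-.017,.298,-39)])
```

```text
t 1.98 pos [ 0.554  -0.0026  0.3904] yang -38.2 F [ 0.1 -0.2 -0.6] w 49.5 g 0.0 q6 0.6
(0.56, -0.017, 0.39) slide [-7.6, 13.6, 0.4] ang [-0.0006, -0.0001, 0.0133]
(0.56, -0.017, 0.298) slide [-7.6, 13.7, 92.4] ang [-0.0006, -0.0001, 0.0133]
```

Emit:
{"name": "servo_tool", "arguments": {
  "motion": [
    {"slide": [-7.6, 13.6, 5], "angular": [0, 0, 0.012], "jaw": 50},
    {"slide": [-7.6, 13.6, 35], "angular": [0, 0, 0.012], "jaw": 50},
    {"slide": [-7.6, 13.6, 65], "angular": [0, 0, 0.012], "jaw": 50},
    {"slide": [-7.6, 13.6, 92], "angular": [0, 0, 0.012], "jaw": 50},
    {"slide": [-7.6, 13.6, 92], "angular": [0, 0, 0.012], "jaw": 50},
    {"slide": [-7.6, 13.6, 92], "angular": [0, 0, 0.012], "jaw": 50}
  ]
}}

```text
t: 2.48
position: [0.5595, -0.0173, 0.2972]
orientation: [[0.628, 0.778, -0.003], [0.778, -0.628, 0.0], [-0.002, -0.003, -1.0]]
contact_force: [0.7, 0.4, 0.3]
width: 0.0501
grasp_force: 0.0
```

Emit:
{"name": "servo_tool", "arguments": {
  "force": 20,
  "motion": [
    {"slide": [0, 0, 0], "angular": [0, 0, 0], "jaw": 10},
    {"slide": [0, 0, 0], "angular": [0, 0, 0], "jaw": 10},
    {"slide": [0, 0, 0], "angular": [0, 0, 0], "jaw": 10},
    {"slide": [0, 0, 0], "angular": [0, 0, 0], "jaw": 10},
    {"slide": [0, 0, 0], "angular": [0, 0, 0], "jaw": 10},
    {"slide": [0, 0, 0], "angular": [0, 0, 0], "jaw": 10}
  ]
}}

```text
t: 2.98
position: [0.5602, -0.0175, 0.2992]
orientation: [[0.629, 0.778, 0.0], [0.778, -0.629, 0.001], [0.001, 0.0, -1.0]]
contact_force: [0.8, -0.3, 2.3]
width: 0.0155
grasp_force: 20.0
```

Run:
```python
from h import *
s=bot.get_obs();p=s["position"][:2];print(s["contact_force"],s["moment"])
c=np.array([.578,-.0735]);d=p-c;r=np.hypot(*d);a0=np.degrees(np.arctan2(d[1],d[0]));print(r,a0)
z=s["position"][2]
plan([(c[0]+.06*np.cos(np.radians(a)),c[1]+.06*np.sin(np.radians(a)),z,-39) for a in np.linspace(a0,-5.6,17)[1:]])
```

```text
[ 0.82046459 -0.25230044  2.25636259] [0.08273946 0.05491961 0.01429315]
0.0587690600884204 107.59658274599755
t 2.98 pos [ 0.5602 -0.0175  0.2992] yang -38.9 F [ 0.8 -0.3  2.3] w 15.5 g 20.0 q6 0.59
(np.float64(0.5670434264123825), np.float64(-0.014508869351239552), np.float64(0.2992342641626906)) slide [6.6, 3.4, 0.0] ang [0.0, -0.0008, 0.001]
(np.float64(0.5743924767845423), np.float64(-0.013608550057208214), np.float64(0.2992342641626906)) slide [11.9, 8.6, 0.0] ang [0.0, -0.0008, 0.001]
(np.float64(0.581796460832912), np.float64(-0.013620229750405985), np.float64(0.2992342641626906)) slide [16.6, 14.3, 0.0] ang [0.0, -0.0008, 0.001]
(np.float64(0.5891426341514033), np.float64(-0.014543730577927683), np.float64(0.2992342641626906)) slide [20.5, 20.6, 0.0] ang [0.0, -0.0008, 0.001]
(np.float64(0.5963191326486831), np.float64(-0.01636498990111271), np.float64(0.2992342641626906)) slide [23.5, 27.4, 0.0] ang [0.0, -0.0008, 0.001]
(np.float64(0.603216675962235), np.float64(-0.019056274434829164), np.float64(0.2992342641626906)) slide [25.8, 34.4, 0.0] ang [0.0, -0.0008, 0.001]
(np.fl
[... 782 characters left out ...]
4(-0.05034646279798376), np.float64(0.2992342641626906)) slide [20.4, 77.5, 0.0] ang [0.0, -0.0008, 0.001]
(np.float64(0.6357828889196332), np.float64(-0.05734024294423551), np.float64(0.2992342641626906)) slide [16.5, 83.8, 0.0] ang [0.0, -0.0008, 0.001]
(np.float64(0.6373332564268032), np.float64(-0.06458009631267177), np.float64(0.2992342641626906)) slide [11.8, 89.6, 0.0] ang [0.0, -0.0008, 0.001]
(np.float64(0.6379801248565267), np.float64(-0.07195577780243079), np.float64(0.2992342641626906)) slide [6.5, 94.7, 0.0] ang [0.0, -0.0008, 0.001]
(np.float64(0.6377136439989098), np.float64(-0.07935497398554896), np.float64(0.2992342641626906)) slide [0.6, 99.2, 0.0] ang [0.0, -0.0008, 0.001]
```

Emit:
{"name": "servo_tool", "arguments": {
  "motion": [
    {"slide": [6.6, 3.4, 0], "angular": [0, 0, 0], "jaw": 10},
    {"slide": [11.9, 8.6, 0], "angular": [0, 0, 0], "jaw": 10},
    {"slide": [16.6, 14.3, 0], "angular": [0, 0, 0], "jaw": 10},
    {"slide": [20.5, 20.6, 0], "angular": [0, 0, 0], "jaw": 10},
    {"slide": [23.5, 27.4, 0], "angular": [0, 0, 0], "jaw": 10},
    {"slide": [25.8, 34.4, 0], "angular": [0, 0, 0], "jaw": 10},
    {"slide": [27.1, 41.7, 0], "angular": [0, 0, 0], "jaw": 10},
    {"slide": [27.6, 49.1, 0], "angular": [0, 0, 0], "jaw": 10}
  ]
}}

```text
t: 3.65
position: [0.6161, -0.0232, 0.2992]
orientation: [[0.625, 0.781, 0.001], [0.781, -0.625, 0.005], [0.005, -0.003, -1.0]]
contact_force: [-2.7, 9.8, 2.9]
width: 0.0157
grasp_force: 20.0
```

Emit:
{"name": "servo_tool", "arguments": {
  "motion": [
    {"slide": [-0.5, 7.4, 0], "angular": [0, 0, 0], "jaw": 10},
    {"slide": [-1.8, 14.7, 0], "angular": [0, 0, 0], "jaw": 10},
    {"slide": [-4.1, 21.7, 0], "angular": [0, 0, 0], "jaw": 10},
    {"slide": [-7.2, 28.4, 0], "angular": [0, 0, 0], "jaw": 10},
    {"slide": [-11.1, 34.7, 0], "angular": [0, 0, 0], "jaw": 10},
    {"slide": [-15.8, 40.5, 0], "angular": [0, 0, 0], "jaw": 10},
    {"slide": [-21.1, 45.6, 0], "angular": [0, 0, 0], "jaw": 10},
    {"slide": [-27, 50.1, 0], "angular": [0, 0, 0], "jaw": 10}
  ]
}}

```text
t: 4.32
position: [0.6378, -0.0777, 0.2988]
orientation: [[0.627, 0.779, -0.001], [0.779, -0.627, 0.003], [0.002, -0.002, -1.0]]
contact_force: [-1.9, 8.9, 1.0]
width: 0.0154
grasp_force: 20.0
```

Emit:
{"name": "servo_tool", "arguments": {
  "motion": [
    {"slide": [0, 0, 0], "angular": [0, 0, 0], "jaw": 10},
    {"slide": [0, 0, 0], "angular": [0, 0, 0], "jaw": 10}
  ]
}}

```text
t: 4.48
position: [0.6376, -0.0798, 0.2987]
orientation: [[0.629, 0.777, -0.0], [0.777, -0.629, -0.0], [-0.0, -0.0, -1.0]]
contact_force: [-1.9, 1.5, 1.5]
width: 0.0162
grasp_force: 20.0
```

Run:
```python
from h import *
plan([(.6377,-.0794,.2992,-39)])
t=grab("top");s=grab("scene");np.save("pics/t2.npy",t);np.save("pics/s2.npy",s)
a=cv2.resize(t["pixels"][130:230,220:320],(600,600),interpolation=cv2.INTER_CUBIC)
cv2.imwrite("pics/t2.png",a)
# predicted hook: from peg/axis & yaw
c=np.array([.578,-.0735])
for yaw in(-5.6,):
  u=-np.array([np.cos(np.radians(yaw)),np.sin(np.radians(yaw))])
  print("hook tip px",proj(t,[*(c+.12*u),.21]),proj(t,[*(c+.05*u),.205]), "scene",proj(s,[*(c+.12*u),.21]),proj(s,[*(c+.05*u),.205]))
```

```text
t 4.48 pos [ 0.6376 -0.0798  0.2987] yang -39.0 F [-1.9  1.5  1.5] w 16.2 g 20.0 q6 0.5
(0.6377, -0.0794, 0.2992) slide [0.4, -0.2, -0.5] ang [-0.0002, 0.0003, 0.0001]
hook tip px [[268.33326836 212.9355013 ]] [[269.74093607 191.28800693]] scene [[270.56550305 174.33474713]] [[247.72125297 180.73438401]]
```

View pics/t2.png

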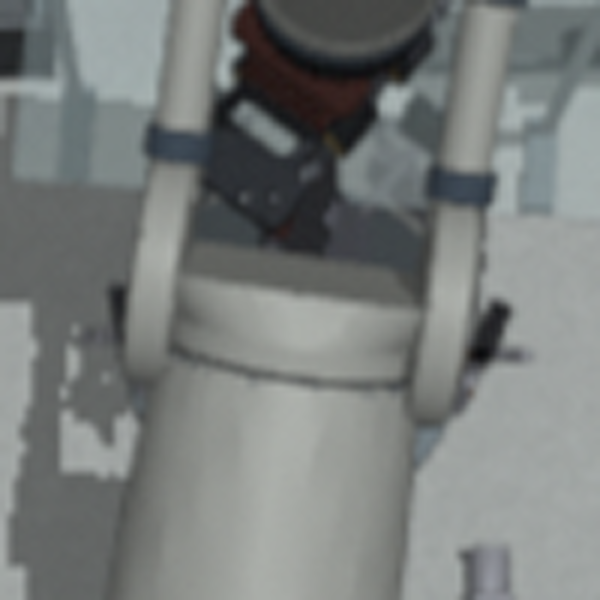

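The arm hides the hook in this picture: only the gripper on the peg at about (300,190) and tools at both sides are visible. I'll release, move away and check.

Emit:
{"name": "servo_tool", "arguments": {
  "motion": [
    {"slide": [0, 0, 0], "angular": [0, 0, 0], "jaw": 45},
    {"slide": [0, 0, 0], "angular": [0, 0, 0], "jaw": 45},
    {"slide": [0, 0, 0], "angular": [0, 0, 0], "jaw": 45},
    {"slide": [0, 0, 0], "angular": [0, 0, 0], "jaw": 45},
    {"slide": [0, 0, -30], "angular": [0, 0, 0], "jaw": 55},
    {"slide": [0, 0, -65], "angular": [0, 0, 0], "jaw": 55},
    {"slide": [0, 0, -100], "angular": [0, 0, 0], "jaw": 55},
    {"slide": [0, 0, -100], "angular": [0, 0, 0], "jaw": 55}
  ]
}}

```text
t: 5.25
position: [0.6377, -0.0797, 0.4074]
orientation: [[0.629, 0.778, 0.013], [0.778, -0.629, -0.002], [0.006, 0.011, -1.0]]
contact_force: [-1.9, 0.7, 1.5]
width: 0.0548
grasp_force: 0.0
```

```bash
python3 -c "
from h import *
plan([(.481,.3205,.38,-88.3)])"
```

```text
t 5.25 pos [ 0.6377 -0.0797  0.4074] yang -39.0 F [-1.9  0.7  1.5] w 54.8 g 0.0 q6 0.5
(0.481, 0.3205, 0.38) slide [212.5, -373.8, 24.5] ang [0.008, -0.0108, 0.8611]
```

Emit:
{"name": "servo_tool", "arguments": {
  "motion": [
    {"slide": [20, -35, 0], "angular": [0, 0, 0.1], "jaw": 55},
    {"slide": [40, -70, 0], "angular": [0, 0, 0.2], "jaw": 55},
    {"slide": [212, -374, 18], "angular": [0, 0, 0.86], "jaw": 55},
    {"slide": [212, -374, 18], "angular": [0, 0, 0.86], "jaw": 55},
    {"slide": [212, -374, 18], "angular": [0, 0, 0.86], "jaw": 55},
    {"slide": [212, -374, 18], "angular": [0, 0, 0.86], "jaw": 55},
    {"slide": [212, -374, 18], "angular": [0, 0, 0.86], "jaw": 55},
    {"slide": [212, -374, 18], "angular": [0, 0, 0.86], "jaw": 55}
  ]
}}

```text
t: 5.92
position: [0.5203, 0.2187, 0.386]
orientation: [[1.0, 0.024, 0.001], [0.024, -1.0, 0.0], [0.001, -0.0, -1.0]]
contact_force: [1.4, 0.3, 0.7]
width: 0.055
grasp_force: 0.0
```

Emit:
{"name": "servo_tool", "arguments": {
  "motion": [
    {"slide": [0, 0, 0], "angular": [0, 0, 0], "jaw": 55},
    {"slide": [0, 0, 0], "angular": [0, 0, 0], "jaw": 55}
  ]
}}

```text
t: 6.08
position: [0.5203, 0.2193, 0.386]
orientation: [[0.999, 0.036, 0.0], [0.036, -0.999, -0.0], [0.0, 0.0, -1.0]]
contact_force: [0.4, 0.2, 0.0]
width: 0.055
grasp_force: 0.0
```

Run:
```python
from h import *
plan([(.481,.3205,.38,-88.3),(.481,.3205,.143,-88.3)])
t=grab("top");s=grab("scene");np.save("pics/t3.npy",t);np.save("pics/s3.npy",s)
a=cv2.resize(t["pixels"][130:230,220:320],(400,400),interpolation=cv2.INTER_CUBIC)
b=cv2.resize(s["pixels"][120:270,190:290],(400,600),interpolation=cv2.INTER_CUBIC)
c=np.zeros((600,800,3),np.uint8);c[:400,:400]=a;c[:,400:]=b
cv2.imwrite("pics/c3.png",c)
```

```text
t 6.08 pos [0.5203 0.2193 0.386 ] yang -88.0 F [0.4 0.2 0. ] w 55.0 g 0.0 q6 1.87
(0.481, 0.3205, 0.38) slide [-35.7, -102.5, 6.0] ang [0.0001, -0.0002, 0.0059]
(0.481, 0.3205, 0.143) slide [-35.7, -102.5, 243.0] ang [0.0001, -0.0002, 0.0059]
```

View pics/c3.png

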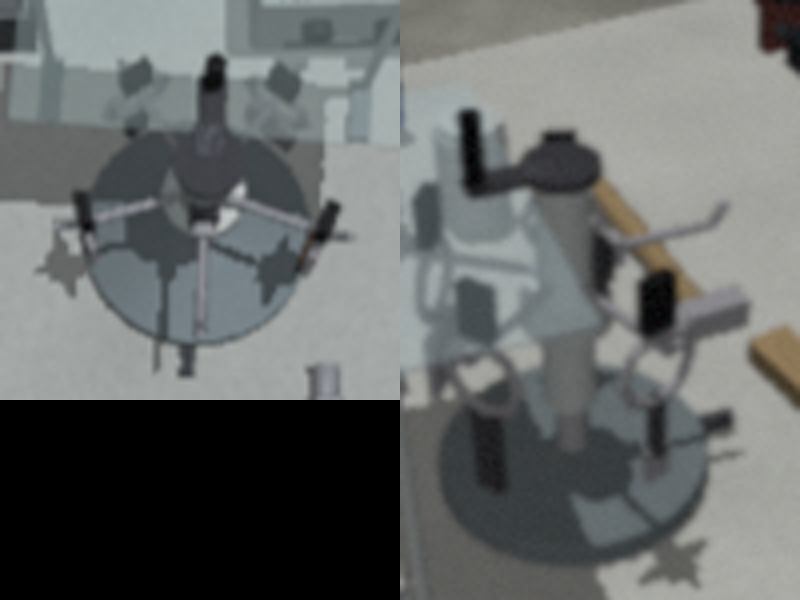

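The empty hook now stands at the front: its bar runs from (203,230) to (200,330) in the top crop, with the pointer at (187,360). Next I'll measure the hook, the pointer and the axis accurately.

Run:
```python
from h import *
t=np.load("pics/t3.npy",allow_pickle=True).item();s=np.load("pics/s3.npy",allow_pickle=True).item()
def ray(f,uv,z):
    p=cv2.undistortPoints(np.array(uv,float).reshape(-1,1,2),f["camera_matrix"],np.array(f["distortion"],float)).reshape(-1,2)
    d=np.c_[p,np.ones(len(p))]@np.array(f["orientation"]).T;e=np.array(f["eye"])
    return e+d*((z-e[2])/d[:,2])[:,None]
g=cv2.cvtColor(t["pixels"],cv2.COLOR_BGR2GRAY).astype(float)
pts=[]
for v in range(192,211,2):
    r=g[v,262:279];b=np.clip(r-np.median(r)-12,0,None);b[abs(np.arange(262,279)-270.3)>3.5]=0
    if b.sum()>0:pts.append((( b*np.arange(262,279)).sum()/b.sum(),v))
print(np.round(pts,1).tolist())
P=ray(t,pts,.205);d=np.polyfit(P[:,0],P[:,1],1);print("bar slope deg",np.degrees(np.arctan(d[0])),"y at .4785",np.polyval(d,.4785),"y at .578",np.polyval(d,.578), P[0],P[-1])
pt=[]
for v in range(216,225):
    r=g[v,258:276];b=np.clip(np.median(r)-r-20,0,None)
    if b.sum()>0:pt.append(((b*np.arange(258,276)).sum()/b.sum(),v))
print(np.round(pt,1).tolist());Q=ray(t,pt,.02);print("pointer",np.round(Q[:,:2],4).tolist())
for n,f in(("t",t),("s",s)):
    W=cloud(f);X,Y,Z=[W[...,i] for i in range(3)]
    m=(np.hypot(X-.6377,Y+.0794)<.03)&(Z>.325)&(Z<.345);print(n,"peg",m.sum(),(W[m].min(0)+W[m].max(0))/2)
    m=(np.hypot(X-.578,Y+.0735)<.03)&(Z>.279)&(Z<.289);print(n,"disc",m.sum(),cv2.minEnclosingCircle(W[m&(X<.585)][:,:2].astype(np.float32)))
    m=(X>.44)&(X<.54)&(abs(Y+.064)<.02)&(Z>.18)&(Z<.235);print(n,"bar",np.round(W[m][np.argsort(W[m][:,0])],3).tolist()[::3])
```

```text
[[270.9, 192.0], [271.4, 194.0], [270.0, 196.0], [270.0, 198.0], [270.0, 200.0], [270.0, 202.0]]
bar slope deg -8.849910560474111 y at .4785 -0.06518654825623729 y at .578 -0.08067872609185146 [ 0.52585115 -0.07228668  0.205     ] [ 0.49384165 -0.06833607  0.205     ]
[[266.2, 216.0], [265.4, 217.0], [265.2, 218.0], [265.2, 219.0], [264.8, 220.0], [264.7, 221.0], [265.3, 222.0], [266.0, 223.0], [266.0, 224.0]]
pointer [[0.473, -0.0616], [0.4695, -0.0585], [0.4659, -0.0577], [0.4622, -0.0575], [0.4586, -0.0559], [0.455, -0.0558], [0.4514, -0.0578], [0.4477, -0.0601], [0.4441, -0.06]]
t peg 25 [ 0.63639624 -0.07770928  0.33249559]
t disc 267 ((0.574920117855072, -0.07350289076566696), 0.02748611383140087)
t bar [[0.454, -0.063, 0.222], [0.457, -0.067, 0.219], [0.464, -0.067, 0.211], [0.468, -0.067, 0.209], [0.474, -0.064, 0.208], [0.478, -0.068, 0.204], [0.484, -0.068, 0.207], [0.488, -0.065, 0.205], [0.493, -0.068, 0.208], [0.497, -0.068, 0.208], [0.503, -0.068, 0.208], [0.506, -0.069, 0.207], [0.509, -0.069, 0.21], [0.513, -0.072, 0.206], [0.515, -0.069, 0.213], [0.519, -0.069, 0.21]
[... 386 characters left out ...]
0.212], [0.462, -0.066, 0.22], [0.463, -0.069, 0.215], [0.465, -0.064, 0.205], [0.468, -0.066, 0.215], [0.469, -0.064, 0.206], [0.472, -0.065, 0.206], [0.475, -0.064, 0.208], [0.477, -0.068, 0.202], [0.481, -0.065, 0.206], [0.484, -0.067, 0.202], [0.487, -0.073, 0.206], [0.491, -0.065, 0.205], [0.496, -0.068, 0.208], [0.499, -0.069, 0.208], [0.501, -0.071, 0.208], [0.506, -0.068, 0.208], [0.508, -0.069, 0.208], [0.511, -0.069, 0.205], [0.515, -0.068, 0.204], [0.518, -0.068, 0.204], [0.52, -0.071, 0.207], [0.523, -0.071, 0.208], [0.526, -0.071, 0.209], [0.53, -0.071, 0.203], [0.534, -0.069, 0.202], [0.538, -0.073, 0.215], [0.538, -0.065, 0.213], [0.539, -0.065, 0.196], [0.539, -0.076, 0.213]]
```

Run:
```python
from h import *
a=[]
for n in("t","s"):
    f=np.load(f"pics/{n}3.npy",allow_pickle=True).item();W=cloud(f);X,Y,Z=[W[...,i] for i in range(3)]
    m=(X>.462)&(X<.532)&(abs(Y+.068)<.009)&(Z>.196)&(Z<.216);P=W[m][:,:2].astype(np.float32)
    l=cv2.fitLine(P,cv2.DIST_HUBER,0,.001,.001).ravel();print(n,"bar",m.sum(),np.degrees(np.arctan(l[1]/l[0])),"y@.4775",l[3]+(.4775-l[2])*l[1]/l[0],"y@.5776",l[3]+(.5776-l[2])*l[1]/l[0],"z",np.median(W[m][:,2]),np.percentile(W[m][:,2],80))
    # cover front & rear edges, averaged
    m=(abs(Z-.269)<.0045)&(np.hypot(X-.67,Y+.08)<.25)
    m=cv2.morphologyEx(m.astype(np.uint8),cv2.MORPH_OPEN,np.ones((3,3),np.uint8))>0
    P=W[m];E=[]
    for y in np.arange(-.22,.06,.01):
        k=P[abs(P[:,1]-y)<.006]
        if len(k)>8:E.append((y,k[:,0].min(),k[:,0].max()))
    E=np.array(E)
    for i in(1,2):
        l=cv2.fitLine(E[:,[0,i]].astype(np.float32),cv2.DIST_HUBER,0,.001,.001).ravel();print(n,"edge",i,np.degrees(np.arctan(l[1]/l[0])))
    m=(np.hypot(X-.637,Y+.079)<.02)&(Z>.30)&(Z<.345);P=W[m]
    print(n,"peg",P[:,:2].mean(0),(np.percentile(P[:,:2],3,0)+np.percentile(P[:,:2],97,0))/2)
```

```text
t bar 53 -3.1744654 y@.4775 -0.06674353 y@.5776 -0.07229524 z 0.20709985538822795 0.2090515334314651
t edge 1 5.5906925
t edge 2 5.7906604
t peg [ 0.63398564 -0.07686003] [ 0.63565914 -0.07698197]
s bar 69 -5.6723537 y@.4775 -0.06564276 y@.5776 -0.07558529 z 0.20690285234677042 0.2085153553357298
s edge 1 5.9141974
s edge 2 5.3769217
s peg [ 0.63859567 -0.07385679] [ 0.6377444  -0.07569691]
```

The carousel reads about 1.7° short of the pointer, because the peg lagged between the pads. I'll regrip the peg with the pads closing tangentially, which centres it at the wanted spot.

```bash
python3 -c "
from h import *
plan([(.6375,-.0795,.40,-95.6)])"
```

```text
t 6.18 pos [0.5214 0.217  0.3861] yang -88.2 F [ 0.9  0.6 -0.2] w 55.2 g 0.0 q6 1.87
(0.6375, -0.0795, 0.4) slide [106.7, 300.0, -13.7] ang [0.0004, -0.0004, 0.1293]
```

Emit:
{"name": "servo_tool", "arguments": {
  "motion": [
    {"slide": [107, 300, -14], "angular": [0, 0, 0.13], "jaw": 50},
    {"slide": [107, 300, -14], "angular": [0, 0, 0.13], "jaw": 50},
    {"slide": [107, 300, -14], "angular": [0, 0, 0.13], "jaw": 50},
    {"slide": [107, 300, -14], "angular": [0, 0, 0.13], "jaw": 50},
    {"slide": [107, 300, -14], "angular": [0, 0, 0.13], "jaw": 50},
    {"slide": [107, 300, -14], "angular": [0, 0, 0.13], "jaw": 50},
    {"slide": [107, 300, -14], "angular": [0, 0, 0.13], "jaw": 50},
    {"slide": [107, 300, -14], "angular": [0, 0, 0.13], "jaw": 50}
  ]
}}

```text
t: 6.85
position: [0.6378, -0.0855, 0.3993]
orientation: [[0.995, -0.104, -0.001], [-0.104, -0.995, -0.001], [-0.001, 0.001, -1.0]]
contact_force: [1.1, -0.5, 0.5]
width: 0.0499
grasp_force: 0.0
```

Emit:
{"name": "servo_tool", "arguments": {
  "motion": [
    {"slide": [0, 0, 0], "angular": [0, 0, 0], "jaw": 50},
    {"slide": [0, 0, 0], "angular": [0, 0, 0], "jaw": 50}
  ]
}}

```text
t: 7.02
position: [0.6377, -0.0827, 0.3987]
orientation: [[0.995, -0.104, -0.002], [-0.104, -0.995, 0.0], [-0.002, -0.0, -1.0]]
contact_force: [-0.0, -0.2, -0.9]
width: 0.0501
grasp_force: 0.0
```

```bash
python3 -c "
from h import *
plan([(.6375,-.0795,.30,-95.6)])"
```

```text
t 7.02 pos [ 0.6377 -0.0827  0.3987] yang -96.0 F [-0.  -0.2 -0.9] w 50.1 g 0.0 q6 1.49
(0.6375, -0.0795, 0.3) slide [-0.3, -3.2, 98.7] ang [-0.0001, 0.002, -0.0064]
```

Emit:
{"name": "servo_tool", "arguments": {
  "motion": [
    {"slide": [0, -3.2, 30], "angular": [0, 0, 0], "jaw": 50},
    {"slide": [0, -3.2, 60], "angular": [0, 0, 0], "jaw": 50},
    {"slide": [0, -3.2, 85], "angular": [0, 0, 0], "jaw": 50},
    {"slide": [0, -3.2, 98], "angular": [0, 0, 0], "jaw": 50},
    {"slide": [0, -3.2, 98], "angular": [0, 0, 0], "jaw": 50},
    {"slide": [0, -3.2, 98], "angular": [0, 0, 0], "jaw": 50},
    {"slide": [0, -3.2, 98], "angular": [0, 0, 0], "jaw": 50}
  ]
}}

```text
t: 7.6
position: [0.6376, -0.0756, 0.3044]
orientation: [[0.995, -0.098, 0.003], [-0.098, -0.995, -0.0], [0.003, 0.0, -1.0]]
contact_force: [-1.0, -0.8, 0.5]
width: 0.0497
grasp_force: 0.0
```

Emit:
{"name": "servo_tool", "arguments": {
  "force": 20,
  "motion": [
    {"slide": [0, 0, 0], "angular": [0, 0, 0], "jaw": 10},
    {"slide": [0, 0, 0], "angular": [0, 0, 0], "jaw": 10},
    {"slide": [0, 0, 0], "angular": [0, 0, 0], "jaw": 10},
    {"slide": [0, 0, 0], "angular": [0, 0, 0], "jaw": 10},
    {"slide": [0, 0, 0], "angular": [0, 0, 0], "jaw": 10},
    {"slide": [0, 0, 0], "angular": [0, 0, 0], "jaw": 10}
  ]
}}

```text
t: 8.1
position: [0.6378, -0.0768, 0.3025]
orientation: [[0.995, -0.1, 0.001], [-0.1, -0.995, -0.001], [0.001, 0.001, -1.0]]
contact_force: [0.0, -3.2, 0.4]
width: 0.0156
grasp_force: 20.0
```

```bash
python3 -c "
from h import *
plan([(.6375,-.0795,.30,-95.6)])"
```

```text
t 8.1 pos [ 0.6378 -0.0768  0.3025] yang -95.7 F [ 0.  -3.2  0.4] w 15.6 g 20.0 q6 1.5
(0.6375, -0.0795, 0.3) slide [-0.1, 2.7, 2.5] ang [0.0012, -0.0009, -0.0025]
```

Emit:
{"name": "servo_tool", "arguments": {
  "motion": [
    {"slide": [0, 2.7, 0], "angular": [0, 0, 0], "jaw": 10},
    {"slide": [0, 2.7, 0], "angular": [0, 0, 0], "jaw": 10},
    {"slide": [0, 2.7, 0], "angular": [0, 0, 0], "jaw": 10},
    {"slide": [0, 2.7, 0], "angular": [0, 0, 0], "jaw": 10}
  ]
}}

```text
t: 8.43
position: [0.6378, -0.078, 0.3025]
orientation: [[0.995, -0.098, 0.001], [-0.098, -0.995, 0.001], [0.001, -0.001, -1.0]]
contact_force: [3.9, 5.1, 1.5]
width: 0.0154
grasp_force: 20.0
```

Emit:
{"name": "servo_tool", "arguments": {
  "motion": [
    {"slide": [0, 0, 0], "angular": [0, 0, 0], "jaw": 45},
    {"slide": [0, 0, 0], "angular": [0, 0, 0], "jaw": 45},
    {"slide": [0, 0, 0], "angular": [0, 0, 0], "jaw": 45},
    {"slide": [0, 0, 0], "angular": [0, 0, 0], "jaw": 45},
    {"slide": [0, 0, -30], "angular": [0, 0, 0], "jaw": 55},
    {"slide": [0, 0, -65], "angular": [0, 0, 0], "jaw": 55},
    {"slide": [0, 0, -100], "angular": [0, 0, 0], "jaw": 55},
    {"slide": [0, 0, -100], "angular": [0, 0, 0], "jaw": 55}
  ]
}}

```text
t: 9.1
position: [0.637, -0.0789, 0.4111]
orientation: [[0.995, -0.1, 0.012], [-0.1, -0.995, -0.003], [0.013, 0.001, -1.0]]
contact_force: [-0.9, -0.5, 1.0]
width: 0.0548
grasp_force: 0.0
```

```bash
python3 -c "
from h import *
plan([(.481,.3205,.37,-88.3)])"
```

```text
t 9.1 pos [ 0.637  -0.0789  0.4111] yang -95.7 F [-0.9 -0.5  1. ] w 54.8 g 0.0 q6 1.49
(0.481, 0.3205, 0.37) slide [-195.5, -382.0, 38.2] ang [0.0021, -0.0124, -0.1294]
```

Emit:
{"name": "servo_tool", "arguments": {
  "motion": [
    {"slide": [-195, -382, 32], "angular": [0, 0, -0.13], "jaw": 55},
    {"slide": [-195, -382, 32], "angular": [0, 0, -0.13], "jaw": 55},
    {"slide": [-195, -382, 32], "angular": [0, 0, -0.13], "jaw": 55},
    {"slide": [-195, -382, 32], "angular": [0, 0, -0.13], "jaw": 55},
    {"slide": [-195, -382, 32], "angular": [0, 0, -0.13], "jaw": 55},
    {"slide": [-195, -382, 32], "angular": [0, 0, -0.13], "jaw": 55},
    {"slide": [-195, -382, 32], "angular": [0, 0, -0.13], "jaw": 55},
    {"slide": [-195, -382, 32], "angular": [0, 0, -0.13], "jaw": 55}
  ]
}}

```text
t: 9.77
position: [0.5152, 0.2323, 0.3772]
orientation: [[1.0, 0.03, 0.0], [0.03, -1.0, -0.0], [0.0, 0.0, -1.0]]
contact_force: [0.9, 0.8, 0.1]
width: 0.0552
grasp_force: 0.0
```

Emit:
{"name": "servo_tool", "arguments": {
  "motion": [
    {"slide": [0, 0, 0], "angular": [0, 0, 0], "jaw": 55},
    {"slide": [0, 0, 0], "angular": [0, 0, 0], "jaw": 55}
  ]
}}

```text
t: 9.93
position: [0.5153, 0.2326, 0.3771]
orientation: [[0.999, 0.035, -0.0], [0.035, -0.999, -0.0], [-0.0, 0.0, -1.0]]
contact_force: [-0.3, -0.6, -0.5]
width: 0.055
grasp_force: 0.0
```

Run:
```python
from h import *
plan([(.481,.3205,.36,-88.3)])
for n in("top","scene"):
    f=grab(n);W=cloud(f);X,Y,Z=[W[...,i] for i in range(3)]
    m=(np.hypot(X-.4785,Y+.064)<.09)&(X>.458)&(X<.532)&(abs(Y+.068)<.011)&(Z>.196)&(Z<.216);P=W[m][:,:2].astype(np.float32)
    l=cv2.fitLine(P,cv2.DIST_HUBER,0,.001,.001).ravel();k=l[1]/l[0];print(n,"bar",m.sum(),np.degrees(np.arctan(k)),"y@.4775",l[3]+(.4775-l[2])*k,"z",np.median(W[m][:,2]))
    m=(np.hypot(X-.637,Y+.079)<.02)&(Z>.30)&(Z<.345);P=W[m];print(n,"peg",(np.percentile(P,3,0)+np.percentile(P,97,0))/2)
    m=(X<.466)&(X>.445)&(abs(Y+.066)<.012)&(Z>.205)&(Z<.23);P=W[m];print(n,"tip",m.sum(),np.median(P,0))
```

```text
t 9.93 pos [0.5153 0.2326 0.3771] yang -88.0 F [-0.3 -0.6 -0.5] w 55.0 g 0.0 q6 1.9
(0.481, 0.3205, 0.36) slide [-31.2, -89.0, 17.0] ang [0.0005, 0.0004, 0.0051]
top bar 63 -1.981022 y@.4775 -0.06765167 z 0.2068656343346671
top peg [ 0.63619354 -0.07550142  0.31986699]
top tip 10 [ 0.45871518 -0.06639798  0.21789716]
scene bar 67 -2.4736288 y@.4775 -0.06722805 z 0.20704289026990208
scene peg [ 0.63789645 -0.07522132  0.31901272]
scene tip 15 [ 0.46180423 -0.06581565  0.21672923]
```

That went about 1.5° the wrong way: the cameras read y about 2 mm high against the TCP. I'll repeat it with the TCP at y = -0.081.

```bash
python3 -c "
from h import *
plan([(.6377,-.081,.39,-95.6)])"
```

```text
t 10.03 pos [0.5166 0.2303 0.3773] yang -88.3 F [-0.5 -0.3  0.1] w 54.7 g 0.0 q6 1.9
(0.6377, -0.081, 0.39) slide [111.6, 314.8, -12.5] ang [0.0006, -0.0002, 0.1281]
```

Emit:
{"name": "servo_tool", "arguments": {
  "motion": [
    {"slide": [112, 313, -13], "angular": [0, 0, 0.13], "jaw": 50},
    {"slide": [112, 313, -13], "angular": [0, 0, 0.13], "jaw": 50},
    {"slide": [112, 313, -13], "angular": [0, 0, 0.13], "jaw": 50},
    {"slide": [112, 313, -13], "angular": [0, 0, 0.13], "jaw": 50},
    {"slide": [112, 313, -13], "angular": [0, 0, 0.13], "jaw": 50},
    {"slide": [112, 313, -13], "angular": [0, 0, 0.13], "jaw": 50},
    {"slide": [112, 313, -13], "angular": [0, 0, 0.13], "jaw": 50},
    {"slide": [112, 313, -13], "angular": [0, 0, 0.13], "jaw": 50}
  ]
}}

```text
t: 10.7
position: [0.6379, -0.0833, 0.3906]
orientation: [[0.995, -0.103, 0.0], [-0.103, -0.995, -0.001], [0.0, 0.0, -1.0]]
contact_force: [0.4, -0.1, -0.8]
width: 0.0499
grasp_force: 0.0
```

Emit:
{"name": "servo_tool", "arguments": {
  "motion": [
    {"slide": [0, 0, 0], "angular": [0, 0, 0], "jaw": 50},
    {"slide": [0, 0, 0], "angular": [0, 0, 0], "jaw": 50},
    {"slide": [0, 0, 0], "angular": [0, 0, 0], "jaw": 50},
    {"slide": [0, 0, 0], "angular": [0, 0, 0], "jaw": 50}
  ]
}}

```text
t: 11.03
position: [0.6374, -0.0783, 0.3912]
orientation: [[0.995, -0.099, 0.001], [-0.099, -0.995, 0.0], [0.001, -0.0, -1.0]]
contact_force: [-1.8, 0.3, 0.2]
width: 0.0498
grasp_force: 0.0
```

```bash
python3 -c "
from h import *
plan([(.6377,-.0807,.30,-95.6)])"
```

```text
t 11.03 pos [ 0.6374 -0.0783  0.3912] yang -95.7 F [-1.8  0.3  0.2] w 49.8 g 0.0 q6 1.49
(0.6377, -0.0807, 0.3) slide [0.4, 2.4, 91.2] ang [-0.0001, -0.001, -0.0015]
```

Emit:
{"name": "servo_tool", "arguments": {
  "motion": [
    {"slide": [0, 1, 30], "angular": [0, 0, 0], "jaw": 50},
    {"slide": [0, 2, 60], "angular": [0, 0, 0], "jaw": 50},
    {"slide": [0, 2.7, 80], "angular": [0, 0, 0], "jaw": 50},
    {"slide": [0, 2.7, 90], "angular": [0, 0, 0], "jaw": 50},
    {"slide": [0, 2.7, 90], "angular": [0, 0, 0], "jaw": 50},
    {"slide": [0, 2.7, 90], "angular": [0, 0, 0], "jaw": 50}
  ]
}}

```text
t: 11.53
position: [0.6371, -0.0799, 0.3011]
orientation: [[0.995, -0.097, 0.0], [-0.097, -0.995, -0.0], [0.0, -0.0, -1.0]]
contact_force: [0.2, 0.6, 0.5]
width: 0.0498
grasp_force: 0.0
```

Emit:
{"name": "servo_tool", "arguments": {
  "force": 20,
  "motion": [
    {"slide": [0, 0, 0], "angular": [0, 0, 0], "jaw": 10},
    {"slide": [0, 0, 0], "angular": [0, 0, 0], "jaw": 10},
    {"slide": [0, 0, 0], "angular": [0, 0, 0], "jaw": 10},
    {"slide": [0, 0, 0], "angular": [0, 0, 0], "jaw": 10},
    {"slide": [0, 0, 0], "angular": [0, 0, 0], "jaw": 10},
    {"slide": [0, 0, 0], "angular": [0, 0, 0], "jaw": 10},
    {"slide": [0, 0, 0], "angular": [0, 0, 0], "jaw": 10},
    {"slide": [0, 0, 0], "angular": [0, 0, 0], "jaw": 10}
  ]
}}

```text
t: 12.2
position: [0.6382, -0.0804, 0.301]
orientation: [[0.995, -0.098, 0.002], [-0.098, -0.995, 0.001], [0.002, -0.001, -1.0]]
contact_force: [3.0, 4.0, 2.8]
width: 0.0153
grasp_force: 20.0
```

Emit:
{"name": "servo_tool", "arguments": {
  "motion": [
    {"slide": [0, 0.8, 0], "angular": [0, 0, 0], "jaw": 10},
    {"slide": [0, 0.8, 0], "angular": [0, 0, 0], "jaw": 10},
    {"slide": [0, 0.8, 0], "angular": [0, 0, 0], "jaw": 10}
  ]
}}

```text
t: 12.45
position: [0.6381, -0.0811, 0.301]
orientation: [[0.995, -0.098, 0.002], [-0.098, -0.995, 0.001], [0.002, -0.001, -1.0]]
contact_force: [3.6, 5.8, 2.3]
width: 0.0155
grasp_force: 20.0
```

Emit:
{"name": "servo_tool", "arguments": {
  "motion": [
    {"slide": [0, 0, 0], "angular": [0, 0, 0], "jaw": 45},
    {"slide": [0, 0, 0], "angular": [0, 0, 0], "jaw": 45},
    {"slide": [0, 0, 0], "angular": [0, 0, 0], "jaw": 45},
    {"slide": [0, 0, 0], "angular": [0, 0, 0], "jaw": 45},
    {"slide": [0, 0, -30], "angular": [0, 0, 0], "jaw": 55},
    {"slide": [0, 0, -65], "angular": [0, 0, 0], "jaw": 55},
    {"slide": [0, 0, -90], "angular": [0, 0, 0], "jaw": 55},
    {"slide": [0, 0, -90], "angular": [0, 0, 0], "jaw": 55}
  ]
}}

```text
t: 13.12
position: [0.6373, -0.0823, 0.3972]
orientation: [[0.995, -0.1, 0.009], [-0.1, -0.995, -0.002], [0.009, 0.001, -1.0]]
contact_force: [-0.7, 0.5, 1.3]
width: 0.0546
grasp_force: 0.0
```

Emit:
{"name": "servo_tool", "arguments": {
  "motion": [
    {"slide": [-195, -382, 32], "angular": [0, 0, -0.13], "jaw": 55},
    {"slide": [-195, -382, 32], "angular": [0, 0, -0.13], "jaw": 55},
    {"slide": [-195, -382, 32], "angular": [0, 0, -0.13], "jaw": 55},
    {"slide": [-195, -382, 32], "angular": [0, 0, -0.13], "jaw": 55},
    {"slide": [-195, -382, 32], "angular": [0, 0, -0.13], "jaw": 55},
    {"slide": [-195, -382, 32], "angular": [0, 0, -0.13], "jaw": 55},
    {"slide": [-195, -382, 32], "angular": [0, 0, -0.13], "jaw": 55},
    {"slide": [-195, -382, 32], "angular": [0, 0, -0.13], "jaw": 55}
  ]
}}

```text
t: 13.78
position: [0.5154, 0.2289, 0.3649]
orientation: [[1.0, 0.03, -0.0], [0.03, -1.0, -0.001], [-0.0, 0.001, -1.0]]
contact_force: [0.4, 0.9, -0.0]
width: 0.0549
grasp_force: 0.0
```

Emit:
{"name": "servo_tool", "arguments": {
  "motion": [
    {"slide": [0, 0, 0], "angular": [0, 0, 0], "jaw": 55},
    {"slide": [0, 0, 0], "angular": [0, 0, 0], "jaw": 55},
    {"slide": [0, 0, 0], "angular": [0, 0, 0], "jaw": 55}
  ]
}}

```text
t: 14.03
position: [0.5166, 0.2272, 0.3652]
orientation: [[1.0, 0.031, -0.0], [0.031, -1.0, -0.001], [-0.0, 0.001, -1.0]]
contact_force: [-0.4, 0.4, -0.1]
width: 0.0552
grasp_force: 0.0
```

```bash
cat > bar.py <<'E'
from h import *
plan([(.481,.3200,.36,-88.3)])
for n in("top","scene"):
    f=grab(n);W=cloud(f);X,Y,Z=[W[...,i] for i in range(3)]
    m=(X>.458)&(X<.532)&(abs(Y+.067)<.011)&(Z>.196)&(Z<.216);P=W[m][:,:2].astype(np.float32)
    l=cv2.fitLine(P,cv2.DIST_HUBER,0,.001,.001).ravel();k=l[1]/l[0];ys=l[3]+(.4775-l[2])*k;print(n,"bar",m.sum(),np.degrees(np.arctan(k)),"y@.4775",ys,"z",np.median(W[m][:,2]))
    m=(np.hypot(X-.637,Y+.079)<.02)&(Z>.30)&(Z<.345);P=W[m];p=(np.percentile(P,3,0)+np.percentile(P,97,0))/2;print(n,"peg",p,"line",np.degrees(np.arctan((p[1]-ys)/(p[0]-.4775))))
E
python3 bar.py
```

```text
t 14.03 pos [0.5166 0.2272 0.3652] yang -88.2 F [-0.4  0.4 -0.1] w 55.2 g 0.0 q6 1.89
(0.481, 0.32, 0.36) slide [-32.7, -93.9, 5.1] ang [0.0009, 0.0004, 0.0013]
top bar 54 -6.596235 y@.4775 -0.061939072 z 0.2072714142438573
top peg [ 0.63535654 -0.07844317  0.32038137] line -5.968659639692402
scene bar 69 -6.8508506 y@.4775 -0.061848037 z 0.2068618641941371
scene peg [ 0.63802827 -0.07801086  0.3193461 ] line -5.749460753627322
```

The carousel is aligned to within about 0.3°. Now for the scraper.

Emit:
{"name": "servo_tool", "arguments": {
  "motion": [
    {"slide": [-12, -36, 5], "angular": [0, 0, 0], "jaw": 55},
    {"slide": [-25, -72, 5], "angular": [0, 0, 0], "jaw": 55},
    {"slide": [-33, -94, 5], "angular": [0, 0, 0], "jaw": 55},
    {"slide": [-33, -94, 45], "angular": [0, 0, 0], "jaw": 55},
    {"slide": [-33, -94, 85], "angular": [0, 0, 0], "jaw": 55},
    {"slide": [-33, -94, 125], "angular": [0, 0, 0], "jaw": 55},
    {"slide": [-33, -94, 150], "angular": [0, 0, 0], "jaw": 55},
    {"slide": [-33, -94, 150], "angular": [0, 0, 0], "jaw": 55}
  ]
}}

```text
t: 14.8
position: [0.4794, 0.3178, 0.2077]
orientation: [[1.0, 0.028, -0.01], [0.028, -1.0, -0.006], [-0.011, 0.006, -1.0]]
contact_force: [-0.3, -0.4, -1.7]
width: 0.0551
grasp_force: 0.0
```

Emit:
{"name": "servo_tool", "arguments": {
  "motion": [
    {"slide": [0, 0, 0], "angular": [0, 0, 0], "jaw": 55},
    {"slide": [0, 0, 0], "angular": [0, 0, 0], "jaw": 55},
    {"slide": [0, 0, 0], "angular": [0, 0, 0], "jaw": 55}
  ]
}}

```text
t: 15.05
position: [0.482, 0.3206, 0.2192]
orientation: [[1.0, 0.03, 0.005], [0.03, -1.0, 0.003], [0.005, -0.002, -1.0]]
contact_force: [0.1, -0.4, 0.2]
width: 0.0555
grasp_force: 0.0
```

```bash
python3 -c "
from h import *
plan([(.481,.3195,.143,-88.3)])"
```

```text
t 15.05 pos [0.482  0.3206 0.2192] yang -88.3 F [ 0.1 -0.4  0.2] w 55.5 g 0.0 q6 2.07
(0.481, 0.3195, 0.143) slide [-1.4, 1.2, 76.2] ang [-0.0025, -0.0047, 0.0001]
```

Emit:
{"name": "servo_tool", "arguments": {
  "motion": [
    {"slide": [-1, 1, 20], "angular": [0, 0, 0], "jaw": 55},
    {"slide": [-1, 1, 40], "angular": [0, 0, 0], "jaw": 55},
    {"slide": [-1, 1, 58], "angular": [0, 0, 0], "jaw": 55},
    {"slide": [-1, 1, 68], "angular": [0, 0, 0], "jaw": 55},
    {"slide": [-1, 1, 72], "angular": [0, 0, 0], "jaw": 55},
    {"slide": [-1, 1, 72], "angular": [0, 0, 0], "jaw": 55},
    {"slide": [-1, 1, 72], "angular": [0, 0, 0], "jaw": 55},
    {"slide": [-1, 1, 72], "angular": [0, 0, 0], "jaw": 55}
  ]
}}

```text
t: 15.72
position: [0.4804, 0.3199, 0.1455]
orientation: [[1.0, 0.031, 0.002], [0.031, -1.0, 0.001], [0.002, -0.001, -1.0]]
contact_force: [0.0, -0.5, 0.6]
width: 0.0549
grasp_force: 0.0
```

Emit:
{"name": "servo_tool", "arguments": {
  "force": 50,
  "motion": [
    {"slide": [0, 0, 0], "angular": [0, 0, 0], "jaw": 15},
    {"slide": [0, 0, 0], "angular": [0, 0, 0], "jaw": 15},
    {"slide": [0, 0, 0], "angular": [0, 0, 0], "jaw": 15},
    {"slide": [0, 0, 0], "angular": [0, 0, 0], "jaw": 15},
    {"slide": [0, 0, 0], "angular": [0, 0, 0], "jaw": 15},
    {"slide": [0, 0, 0], "angular": [0, 0, 0], "jaw": 15},
    {"slide": [0, 0, 0], "angular": [0, 0, 0], "jaw": 15}
  ]
}}

```text
t: 16.3
position: [0.4797, 0.3195, 0.1436]
orientation: [[1.0, 0.031, 0.0], [0.031, -1.0, 0.0], [0.0, -0.0, -1.0]]
contact_force: [0.0, -0.2, 0.7]
width: 0.0259
grasp_force: 50.0
```

```bash
python3 -c "
from h import *
plan([(.4785,-.0638,.33,-95.6)])"
```

```text
t 16.3 pos [0.4797 0.3195 0.1436] yang -88.2 F [ 0.  -0.2  0.7] w 25.9 g 50.0 q6 2.07
(0.4785, -0.0638, 0.33) slide [-13.0, 383.1, -186.4] ang [-0.0, -0.0001, 0.1286]
```

Emit:
{"name": "servo_tool", "arguments": {
  "motion": [
    {"slide": [0, 0, -10], "angular": [0, 0, 0], "jaw": 15},
    {"slide": [0, 0, -30], "angular": [0, 0, 0], "jaw": 15},
    {"slide": [0, 0, -60], "angular": [0, 0, 0], "jaw": 15},
    {"slide": [0, 0, -90], "angular": [0, 0, 0], "jaw": 15},
    {"slide": [0, 0, -120], "angular": [0, 0, 0], "jaw": 15},
    {"slide": [0, 0, -140], "angular": [0, 0, 0], "jaw": 15},
    {"slide": [0, 0, -140], "angular": [0, 0, 0], "jaw": 15},
    {"slide": [0, 0, -140], "angular": [0, 0, 0], "jaw": 15}
  ]
}}

```text
t: 16.97
position: [0.48, 0.3198, 0.2846]
orientation: [[1.0, 0.031, 0.002], [0.031, -1.0, 0.001], [0.002, -0.001, -1.0]]
contact_force: [0.7, -0.0, -3.0]
width: 0.0251
grasp_force: 50.0
```

```bash
python3 -c "
from h import *
plan([(.4233,-.0594,.285,-95.6)])"
```

```text
t 16.97 pos [0.48   0.3198 0.2846] yang -88.2 F [ 0.7 -0.  -3. ] w 25.1 g 50.0 q6 2.07
(0.4233, -0.0594, 0.285) slide [-68.3, 377.2, -1.0] ang [-0.0013, -0.002, 0.1286]
```

Emit:
{"name": "servo_tool", "arguments": {
  "motion": [
    {"slide": [-3, 15, 0], "angular": [0, 0, 0], "jaw": 15},
    {"slide": [-8, 45, 0], "angular": [0, 0, 0.02], "jaw": 15},
    {"slide": [-14, 78, 0], "angular": [0, 0, 0.04], "jaw": 15},
    {"slide": [-20, 111, 0], "angular": [0, 0, 0.06], "jaw": 15},
    {"slide": [-26, 144, 0], "angular": [0, 0, 0.08], "jaw": 15},
    {"slide": [-32, 177, 0], "angular": [0, 0, 0.1], "jaw": 15},
    {"slide": [-38, 210, 0], "angular": [0, 0, 0.12], "jaw": 15},
    {"slide": [-44, 243, 0], "angular": [0, 0, 0.129], "jaw": 15}
  ]
}}

```text
t: 17.63
position: [0.442, 0.0739, 0.2806]
orientation: [[0.995, -0.099, -0.004], [-0.099, -0.995, -0.0], [-0.004, 0.001, -1.0]]
contact_force: [1.0, 0.2, -1.6]
width: 0.0255
grasp_force: 50.0
```

Emit:
{"name": "servo_tool", "arguments": {
  "motion": [
    {"slide": [-7, 33, 0], "angular": [0, 0, 0], "jaw": 15},
    {"slide": [-12, 66, 0], "angular": [0, 0, 0], "jaw": 15},
    {"slide": [-18, 95, 0], "angular": [0, 0, 0], "jaw": 15},
    {"slide": [-18, 115, 0], "angular": [0, 0, 0], "jaw": 15},
    {"slide": [-18, 124, 0], "angular": [0, 0, 0], "jaw": 15},
    {"slide": [-18, 124, 0], "angular": [0, 0, 0], "jaw": 15},
    {"slide": [-18, 124, 0], "angular": [0, 0, 0], "jaw": 15},
    {"slide": [-18, 124, 0], "angular": [0, 0, 0], "jaw": 15}
  ]
}}

```text
t: 18.3
position: [0.4131, -0.0454, 0.2826]
orientation: [[0.995, -0.097, -0.001], [-0.097, -0.995, 0.001], [-0.002, -0.001, -1.0]]
contact_force: [-0.2, -0.7, -2.7]
width: 0.0258
grasp_force: 50.0
```

```bash
python3 -c "
from h import *
plan([(.4233,-.0594,.251,-95.6),(.478,-.0647,.251,-95.6)])"
```

```text
t 18.3 pos [ 0.4131 -0.0454  0.2826] yang -95.6 F [-0.2 -0.7 -2.7] w 25.8 g 50.0 q6 1.48
(0.4233, -0.0594, 0.251) slide [11.5, 13.0, 31.6] ang [-0.0007, 0.0016, 0.0006]
(0.478, -0.0647, 0.251) slide [66.5, 13.0, 31.5] ang [-0.0007, 0.0016, 0.0006]
```

Emit:
{"name": "servo_tool", "arguments": {
  "motion": [
    {"slide": [0, 7, 10], "angular": [0, 0, 0], "jaw": 15},
    {"slide": [0, 13, 22], "angular": [0, 0, 0], "jaw": 15},
    {"slide": [0, 13, 31], "angular": [0, 0, 0], "jaw": 15},
    {"slide": [0, 13, 31], "angular": [0, 0, 0], "jaw": 15},
    {"slide": [0, 13, 31], "angular": [0, 0, 0], "jaw": 15},
    {"slide": [0, 13, 31], "angular": [0, 0, 0], "jaw": 15},
    {"slide": [0, 13, 31], "angular": [0, 0, 0], "jaw": 15}
  ]
}}

```text
t: 18.88
position: [0.412, -0.0591, 0.2533]
orientation: [[0.995, -0.098, 0.001], [-0.098, -0.995, -0.0], [0.001, 0.0, -1.0]]
contact_force: [-0.1, -0.7, -2.4]
width: 0.0256
grasp_force: 50.0
```

Run:
```python
from h import *
plan([(.478,-.0647,.251,-95.6)])
s=grab("scene");t=grab("top")
c=np.zeros((600,800,3),np.uint8);c[:,:480]=cv2.resize(s["pixels"][110:260,200:320],(480,600),interpolation=cv2.INTER_CUBIC)
c[:320,480:]=cv2.resize(t["pixels"][170:250,230:310],(320,320),interpolation=cv2.INTER_CUBIC)
cv2.imwrite("pics/c4.png",c)
```

```text
t 18.88 pos [ 0.412  -0.0591  0.2533] yang -95.6 F [-0.1 -0.7 -2.4] w 25.6 g 50.0 q6 1.44
(0.478, -0.0647, 0.251) slide [66.2, -0.8, 2.3] ang [0.0001, -0.0012, 0.0001]
```

View pics/c4.png

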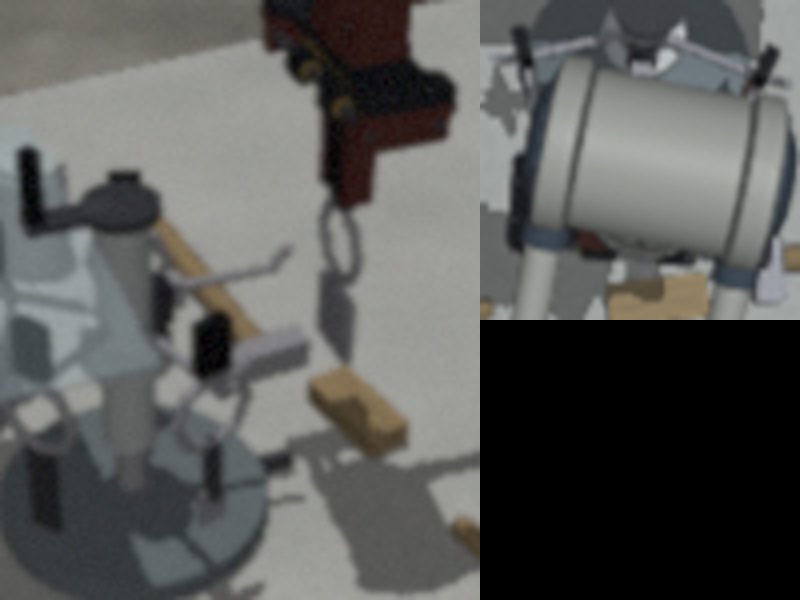

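The ring is held upright in front of the hook: the ring centre is at (340,240) and the hook tip at (288,252) points through its hole. Now I'll slide it inward.

Emit:
{"name": "servo_tool", "arguments": {
  "motion": [
    {"slide": [8, 0, 0], "angular": [0, 0, 0], "jaw": 15},
    {"slide": [18, 0, 0], "angular": [0, 0, 0], "jaw": 15},
    {"slide": [28, 0, 0], "angular": [0, 0, 0], "jaw": 15},
    {"slide": [38, 0, 0], "angular": [0, 0, 0], "jaw": 15},
    {"slide": [48, 0, 0], "angular": [0, 0, 0], "jaw": 15},
    {"slide": [58, 0, 0], "angular": [0, 0, 0], "jaw": 15},
    {"slide": [66, 0, 0], "angular": [0, 0, 0], "jaw": 15},
    {"slide": [66, 0, 0], "angular": [0, 0, 0], "jaw": 15}
  ]
}}

```text
t: 19.65
position: [0.4787, -0.0659, 0.2519]
orientation: [[0.995, -0.098, -0.001], [-0.098, -0.995, 0.0], [-0.001, -0.0, -1.0]]
contact_force: [-1.0, 0.6, -1.4]
width: 0.026
grasp_force: 50.0
```

Emit:
{"name": "servo_tool", "arguments": {
  "motion": [
    {"slide": [0, 0, 0], "angular": [0, 0, 0], "jaw": 15},
    {"slide": [0, 0, 0], "angular": [0, 0, 0], "jaw": 15},
    {"slide": [0, 0, 0], "angular": [0, 0, 0], "jaw": 15}
  ]
}}

```text
t: 19.9
position: [0.4772, -0.0657, 0.2528]
orientation: [[0.995, -0.098, 0.0], [-0.098, -0.995, -0.0], [0.0, 0.0, -1.0]]
contact_force: [0.9, -0.5, -2.0]
width: 0.0257
grasp_force: 50.0
```

```bash
python3 -c "
from h import *
plan([(.478,-.0647,.226,-95.6)])"
```

```text
t 19.9 pos [ 0.4772 -0.0657  0.2528] yang -95.6 F [ 0.9 -0.5 -2. ] w 25.7 g 50.0 q6 1.46
(0.478, -0.0647, 0.226) slide [0.6, -1.1, 26.8] ang [0.0, -0.0002, -0.0004]
```

Emit:
{"name": "servo_tool", "arguments": {
  "motion": [
    {"slide": [0.5, -1, 5], "angular": [0, 0, 0], "jaw": 15},
    {"slide": [0.5, -1, 10], "angular": [0, 0, 0], "jaw": 15},
    {"slide": [0.5, -1, 14], "angular": [0, 0, 0], "jaw": 15},
    {"slide": [0.5, -1, 17], "angular": [0, 0, 0], "jaw": 15},
    {"slide": [0.5, -1, 19], "angular": [0, 0, 0], "jaw": 15},
    {"slide": [0.5, -1, 20], "angular": [0, 0, 0], "jaw": 15},
    {"slide": [0.5, -1, 20], "angular": [0, 0, 0], "jaw": 15}
  ]
}}

```text
t: 20.48
position: [0.478, -0.0648, 0.2323]
orientation: [[0.995, -0.098, -0.0], [-0.098, -0.995, 0.0], [-0.0, -0.0, -1.0]]
contact_force: [-0.5, -0.3, -1.9]
width: 0.0256
grasp_force: 50.0
```

Emit:
{"name": "servo_tool", "arguments": {
  "motion": [
    {"slide": [0, 0, 1], "angular": [0, 0, 0], "jaw": 15},
    {"slide": [0, 0, 2], "angular": [0, 0, 0], "jaw": 15},
    {"slide": [0, 0, 3], "angular": [0, 0, 0], "jaw": 15},
    {"slide": [0, 0, 4], "angular": [0, 0, 0], "jaw": 15},
    {"slide": [0, 0, 4], "angular": [0, 0, 0], "jaw": 15},
    {"slide": [0, 0, 4], "angular": [0, 0, 0], "jaw": 15}
  ]
}}

```text
t: 20.98
position: [0.4781, -0.0648, 0.2285]
orientation: [[0.995, -0.098, -0.0], [-0.098, -0.995, -0.0], [-0.0, 0.0, -1.0]]
contact_force: [-0.0, 0.1, -1.2]
width: 0.0255
grasp_force: 50.0
```

Emit:
{"name": "servo_tool", "arguments": {
  "motion": [
    {"slide": [0, 0, 1], "angular": [0, 0, 0], "jaw": 15},
    {"slide": [0, 0, 2], "angular": [0, 0, 0], "jaw": 15},
    {"slide": [0, 0, 3], "angular": [0, 0, 0], "jaw": 15},
    {"slide": [0, 0, 3], "angular": [0, 0, 0], "jaw": 15},
    {"slide": [0, 0, 3], "angular": [0, 0, 0], "jaw": 15}
  ]
}}

```text
t: 21.4
position: [0.478, -0.0648, 0.2254]
orientation: [[0.995, -0.098, -0.0], [-0.098, -0.995, 0.0], [-0.0, -0.0, -1.0]]
contact_force: [-0.2, 0.1, -1.4]
width: 0.0259
grasp_force: 50.0
```

Emit:
{"name": "servo_tool", "arguments": {
  "motion": [
    {"slide": [0, 0, 1], "angular": [0, 0, 0], "jaw": 15},
    {"slide": [0, 0, 2], "angular": [0, 0, 0], "jaw": 15},
    {"slide": [0, 0, 3], "angular": [0, 0, 0], "jaw": 15},
    {"slide": [0, 0, 3], "angular": [0, 0, 0], "jaw": 15},
    {"slide": [0, 0, 3], "angular": [0, 0, 0], "jaw": 15}
  ]
}}

```text
t: 21.82
position: [0.4781, -0.0649, 0.2231]
orientation: [[0.995, -0.098, 0.001], [-0.098, -0.995, -0.0], [0.001, 0.0, -1.0]]
contact_force: [-1.4, 0.5, 1.5]
width: 0.0258
grasp_force: 50.0
```

Emit:
{"name": "servo_tool", "arguments": {
  "motion": [
    {"slide": [0, 0, 1], "angular": [0, 0, 0], "jaw": 15},
    {"slide": [0, 0, 2], "angular": [0, 0, 0], "jaw": 15},
    {"slide": [0, 0, 3], "angular": [0, 0, 0], "jaw": 15},
    {"slide": [0, 0, 4], "angular": [0, 0, 0], "jaw": 15},
    {"slide": [0, 0, 4], "angular": [0, 0, 0], "jaw": 15},
    {"slide": [0, 0, 4], "angular": [0, 0, 0], "jaw": 15}
  ]
}}

```text
t: 22.32
position: [0.4781, -0.0649, 0.2195]
orientation: [[0.995, -0.098, 0.001], [-0.098, -0.995, -0.0], [0.001, 0.0, -1.0]]
contact_force: [-2.3, -0.3, 6.1]
width: 0.0263
grasp_force: 50.0
```

Emit:
{"name": "servo_tool", "arguments": {
  "motion": [
    {"slide": [0, 0, 1], "angular": [0, 0, 0], "jaw": 15},
    {"slide": [0, 0, 2], "angular": [0, 0, 0], "jaw": 15},
    {"slide": [0, 0, 3], "angular": [0, 0, 0], "jaw": 15},
    {"slide": [0, 0, 3], "angular": [0, 0, 0], "jaw": 15},
    {"slide": [0, 0, 3], "angular": [0, 0, 0], "jaw": 15}
  ]
}}

```text
t: 22.73
position: [0.4781, -0.0649, 0.2165]
orientation: [[0.995, -0.098, 0.001], [-0.098, -0.995, -0.0], [0.001, 0.0, -1.0]]
contact_force: [-1.7, -1.2, 4.2]
width: 0.0258
grasp_force: 50.0
```

Emit:
{"name": "servo_tool", "arguments": {
  "motion": [
    {"slide": [0, 0, 1], "angular": [0, 0, 0], "jaw": 15},
    {"slide": [0, 0, 2], "angular": [0, 0, 0], "jaw": 15},
    {"slide": [0, 0, 3], "angular": [0, 0, 0], "jaw": 15},
    {"slide": [0, 0, 4], "angular": [0, 0, 0], "jaw": 15},
    {"slide": [0, 0, 4], "angular": [0, 0, 0], "jaw": 15},
    {"slide": [0, 0, 4], "angular": [0, 0, 0], "jaw": 15}
  ]
}}

```text
t: 23.23
position: [0.4781, -0.0649, 0.2125]
orientation: [[0.995, -0.098, 0.001], [-0.098, -0.995, -0.0], [0.001, 0.0, -1.0]]
contact_force: [-2.0, -0.2, 6.1]
width: 0.0257
grasp_force: 50.0
```

Emit:
{"name": "servo_tool", "arguments": {
  "motion": [
    {"slide": [0, 0, 0.7], "angular": [0, 0, 0], "jaw": 15},
    {"slide": [0, 0, 1.4], "angular": [0, 0, 0], "jaw": 15},
    {"slide": [0, 0, 2], "angular": [0, 0, 0], "jaw": 15},
    {"slide": [0, 0, 2], "angular": [0, 0, 0], "jaw": 15},
    {"slide": [0, 0, 2], "angular": [0, 0, 0], "jaw": 15}
  ]
}}

```text
t: 23.65
position: [0.4781, -0.0649, 0.2105]
orientation: [[0.995, -0.098, 0.001], [-0.098, -0.995, -0.0], [0.001, 0.0, -1.0]]
contact_force: [-2.8, 0.4, 4.3]
width: 0.0256
grasp_force: 50.0
```

Emit:
{"name": "servo_tool", "arguments": {
  "motion": [
    {"slide": [0, 0, 0.5], "angular": [0, 0, 0], "jaw": 15},
    {"slide": [0, 0, 1], "angular": [0, 0, 0], "jaw": 15},
    {"slide": [0, 0, 1], "angular": [0, 0, 0], "jaw": 15},
    {"slide": [0, 0, 1], "angular": [0, 0, 0], "jaw": 15}
  ]
}}

```text
t: 23.98
position: [0.4781, -0.0649, 0.2097]
orientation: [[0.995, -0.098, 0.001], [-0.098, -0.995, -0.0], [0.001, 0.0, -1.0]]
contact_force: [-2.5, -1.0, 5.4]
width: 0.0256
grasp_force: 50.0
```

Emit:
{"name": "servo_tool", "arguments": {
  "motion": [
    {"slide": [0, 0, 0.5], "angular": [0, 0, 0], "jaw": 15},
    {"slide": [0, 0, 1], "angular": [0, 0, 0], "jaw": 15},
    {"slide": [0, 0, 1], "angular": [0, 0, 0], "jaw": 15},
    {"slide": [0, 0, 1], "angular": [0, 0, 0], "jaw": 15}
  ]
}}

```text
t: 24.32
position: [0.4781, -0.0649, 0.2093]
orientation: [[0.995, -0.098, 0.002], [-0.098, -0.995, -0.001], [0.002, 0.0, -1.0]]
contact_force: [-3.1, 0.3, 6.9]
width: 0.0257
grasp_force: 50.0
```

Emit:
{"name": "servo_tool", "arguments": {
  "motion": [
    {"slide": [0, 0, 0.7], "angular": [0, 0, 0], "jaw": 15},
    {"slide": [0, 0, 1.4], "angular": [0, 0, 0], "jaw": 15},
    {"slide": [0, 0, 1.4], "angular": [0, 0, 0], "jaw": 15},
    {"slide": [0, 0, 1.4], "angular": [0, 0, 0], "jaw": 15}
  ]
}}

```text
t: 24.65
position: [0.4781, -0.0649, 0.2085]
orientation: [[0.995, -0.098, 0.002], [-0.098, -0.995, -0.001], [0.002, 0.0, -1.0]]
contact_force: [-4.6, 0.5, 10.9]
width: 0.0253
grasp_force: 50.0
```

```bash
python3 -c "
from h import *
for i in range(3):plan([]);bot.grab_frame('top')"
```

```text
t 24.65 pos [ 0.4781 -0.0649  0.2085] yang -95.6 F [-4.6  0.5 10.9] w 25.3 g 50.0 q6 1.46
t 24.7 pos [ 0.4781 -0.0649  0.2085] yang -95.6 F [-4.6  0.7 10.8] w 25.7 g 50.0 q6 1.46
t 24.75 pos [ 0.4781 -0.0649  0.2085] yang -95.6 F [-4.6 -0.2 11. ] w 25.4 g 50.0 q6 1.46
```

Emit:
{"name": "servo_tool", "arguments": {
  "motion": [
    {"slide": [0, 0, 0.5], "angular": [0, 0, 0], "jaw": 15},
    {"slide": [0, 0, 1], "angular": [0, 0, 0], "jaw": 15},
    {"slide": [0, 0, 1], "angular": [0, 0, 0], "jaw": 15},
    {"slide": [0, 0, 1], "angular": [0, 0, 0], "jaw": 15},
    {"slide": [0, 0, 1], "angular": [0, 0, 0], "jaw": 15}
  ]
}}

```text
t: 25.22
position: [0.4781, -0.0649, 0.208]
orientation: [[0.995, -0.098, 0.003], [-0.098, -0.995, -0.001], [0.003, 0.001, -1.0]]
contact_force: [-4.0, 0.4, 12.8]
width: 0.0255
grasp_force: 50.0
```

Emit:
{"name": "servo_tool", "arguments": {
  "motion": [
    {"slide": [0, 0, 0.4], "angular": [0, 0, 0], "jaw": 15},
    {"slide": [0, 0, 0.8], "angular": [0, 0, 0], "jaw": 15},
    {"slide": [0, 0, 0.8], "angular": [0, 0, 0], "jaw": 15},
    {"slide": [0, 0, 0.8], "angular": [0, 0, 0], "jaw": 15},
    {"slide": [0, 0, 0.8], "angular": [0, 0, 0], "jaw": 15}
  ]
}}

```text
t: 25.63
position: [0.4781, -0.0649, 0.2076]
orientation: [[0.995, -0.098, 0.003], [-0.098, -0.995, -0.001], [0.003, 0.001, -1.0]]
contact_force: [-6.1, 0.7, 14.4]
width: 0.0256
grasp_force: 50.0
```

Pressed to about 14.5 N, and the motion is stalling on the stop. Next I'll unload gently and let go.

Emit:
{"name": "servo_tool", "arguments": {
  "motion": [
    {"slide": [0, 0, -1], "angular": [0, 0, 0], "jaw": 15},
    {"slide": [0, 0, -2], "angular": [0, 0, 0], "jaw": 15},
    {"slide": [0, 0, -3], "angular": [0, 0, 0], "jaw": 15},
    {"slide": [0, 0, -4], "angular": [0, 0, 0], "jaw": 15},
    {"slide": [0, 0, -4], "angular": [0, 0, 0], "jaw": 15},
    {"slide": [0, 0, -4], "angular": [0, 0, 0], "jaw": 15}
  ]
}}

```text
t: 26.13
position: [0.4781, -0.0649, 0.2097]
orientation: [[0.995, -0.098, 0.001], [-0.098, -0.995, -0.0], [0.002, 0.0, -1.0]]
contact_force: [-2.1, 0.6, 6.6]
width: 0.0258
grasp_force: 50.0
```

Emit:
{"name": "servo_tool", "arguments": {
  "motion": [
    {"slide": [0, 0, -1], "angular": [0, 0, 0], "jaw": 15},
    {"slide": [0, 0, -2], "angular": [0, 0, 0], "jaw": 15},
    {"slide": [0, 0, -2.5], "angular": [0, 0, 0], "jaw": 15},
    {"slide": [0, 0, -2.5], "angular": [0, 0, 0], "jaw": 15},
    {"slide": [0, 0, -2.5], "angular": [0, 0, 0], "jaw": 15}
  ]
}}

```text
t: 26.55
position: [0.4781, -0.0648, 0.2107]
orientation: [[0.995, -0.098, -0.0], [-0.098, -0.995, -0.0], [-0.0, 0.0, -1.0]]
contact_force: [-1.0, 0.8, 1.7]
width: 0.0259
grasp_force: 50.0
```

Emit:
{"name": "servo_tool", "arguments": {
  "force": 20,
  "motion": [
    {"slide": [0, 0, -0.5], "angular": [0, 0, 0], "jaw": 15},
    {"slide": [0, 0, -0.5], "angular": [0, 0, 0], "jaw": 44},
    {"slide": [0, 0, -0.5], "angular": [0, 0, 0], "jaw": 44},
    {"slide": [0, 0, -0.5], "angular": [0, 0, 0], "jaw": 44},
    {"slide": [0, 0, -0.5], "angular": [0, 0, 0], "jaw": 44},
    {"slide": [0, 0, -0.5], "angular": [0, 0, 0], "jaw": 44}
  ]
}}

```text
t: 27.05
position: [0.4781, -0.0648, 0.2111]
orientation: [[0.995, -0.098, -0.0], [-0.098, -0.995, 0.0], [-0.0, -0.0, -1.0]]
contact_force: [-0.5, 0.6, -0.8]
width: 0.0441
grasp_force: 0.0
```

Emit:
{"name": "servo_tool", "arguments": {
  "motion": [
    {"slide": [0, 0, -8], "angular": [0, 0, 0], "jaw": 44},
    {"slide": [0, 0, -20], "angular": [0, 0, 0], "jaw": 44},
    {"slide": [0, 0, -35], "angular": [0, 0, 0], "jaw": 44},
    {"slide": [0, 0, -55], "angular": [0, 0, 0], "jaw": 44},
    {"slide": [0, 0, -80], "angular": [0, 0, 0], "jaw": 44},
    {"slide": [0, 0, -110], "angular": [0, 0, 0], "jaw": 44},
    {"slide": [0, 0, -140], "angular": [0, 0, 0], "jaw": 44},
    {"slide": [0, 0, -140], "angular": [0, 0, 0], "jaw": 44}
  ]
}}

```text
t: 27.72
position: [0.4786, -0.0649, 0.3595]
orientation: [[0.995, -0.098, 0.011], [-0.098, -0.995, -0.002], [0.011, 0.001, -1.0]]
contact_force: [1.0, 0.6, 1.5]
width: 0.044
grasp_force: 0.0
```

Emit:
{"name": "servo_tool", "arguments": {
  "motion": [
    {"slide": [-40, -30, 0], "angular": [0, 0, 0], "jaw": 44},
    {"slide": [-60, -70, 0], "angular": [0, 0, 0], "jaw": 44},
    {"slide": [-60, -110, 0], "angular": [0, 0, 0], "jaw": 44},
    {"slide": [-60, -150, 0], "angular": [0, 0, 0], "jaw": 44},
    {"slide": [-60, -190, 0], "angular": [0, 0, 0], "jaw": 44},
    {"slide": [-60, -230, 0], "angular": [0, 0, 0], "jaw": 44},
    {"slide": [-60, -260, 0], "angular": [0, 0, 0], "jaw": 44},
    {"slide": [-60, -260, 0], "angular": [0, 0, 0], "jaw": 44}
  ]
}}

```text
t: 28.38
position: [0.4434, 0.2048, 0.3507]
orientation: [[0.996, -0.092, -0.001], [-0.092, -0.996, 0.001], [-0.002, -0.001, -1.0]]
contact_force: [1.0, 0.9, -0.2]
width: 0.044
grasp_force: 0.0
```

Run:
```python
from h import *
plan([])
s=grab("scene");t=grab("top")
for n,f in(("t",t),("s",s)):
    W=cloud(f);X,Y,Z=[W[...,i] for i in range(3)]
    m=(np.hypot(X-.637,Y+.079)<.02)&(Z>.30)&(Z<.345);P=W[m];print(n,"peg",(np.percentile(P,3,0)+np.percentile(P,97,0))/2)
    m=(np.hypot(X-.478,Y+.063)<.025)&(Z>.19)&(Z<.27);P=W[m];print(n,"grip",len(P),np.median(P,0),P.max(0))
c=np.zeros((600,800,3),np.uint8);c[:,:480]=cv2.resize(s["pixels"][110:260,200:320],(480,600),interpolation=cv2.INTER_CUBIC)
c[:320,480:]=cv2.resize(t["pixels"][140:240,220:320],(320,320),interpolation=cv2.INTER_CUBIC)
cv2.imwrite("pics/c5.png",c)
```

```text
t 28.38 pos [0.4434 0.2048 0.3507] yang -95.3 F [ 1.   0.9 -0.2] w 44.0 g 0.0 q6 2.03
t peg [ 0.63555288 -0.07855979  0.32049411]
t grip 93 [ 0.47581727 -0.062474    0.22155368] [ 0.50208288 -0.03974317  0.25174379]
s peg [ 0.63757253 -0.0777588   0.31980107]
s grip 172 [ 0.48432642 -0.06002798  0.21570892] [ 0.50205657 -0.03894373  0.24892664]
```

View pics/c5.png

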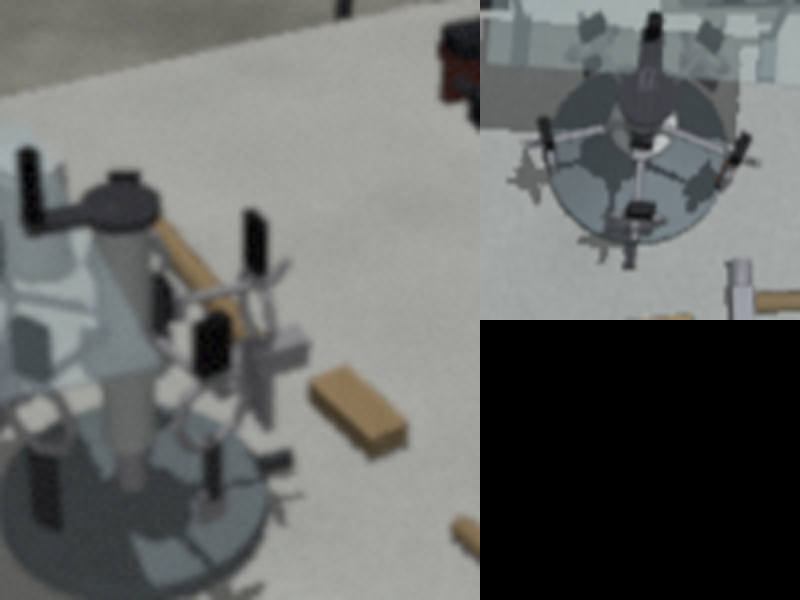

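The scraper hangs by its ring on the front hook, with its grip at (255,240) over the pointer. The crank hasn't moved, and the 12 mm drop matches the hook being on its stop. Handing in.

```bash
python3 -c "
from cell import bot
print(bot.finish_job())"
```

```text
the job is handed in; nothing more can be done
None
```

The job is handed in (result not shown to me): the empty hook stands over the pointer to within about 0.3° by camera, the scraper hangs on it pressed about 12 mm down onto its stop with roughly 15 N, and the gripper is clear.

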